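# Lay the waiting vial on the roller mixer beside its duplicate

## Task

The samples are mixed in duplicate: two vials of the same size lie end to end in one trough of the roller mixer. Take the amber vial that still stands in the white tube rack, find the vial of its own size on the rollers, and lay it down in the same trough in line with that one, resting on the two rollers. It may be set down on the free bench to change the grip, but must not be dropped; leave the other vials, the tubes and all else where they are.

Things in the scene. Friction and masses are not known exactly. Their poses are not given: they have to be found in the camera images.
- mixer: roller mixer, switched off, rollers locked. Origin on the bench under the middle of the roller bed; z up, y along the rollers towards the drive housing. Eight grey rollers, 23 mm diameter, 288 mm long (y -144 to 144), side by side at 28 mm spacing (axes at x = -98, -70 ... 98 mm), axes 78 and tops 89.5 mm above the bench. Front and back walls at x = -127 and 127 mm, 90 mm high, 10 mm thick
- cheek (a point): top edge, mid-length, of the mixer's plain white end cheek (y = -159 to -147 mm of the mixer, 100 mm high)
- housing (a point): middle of the top of the mixer's drive housing (y = 147 to 211 mm of the mixer, 125 mm high, its knob 139 mm); axes as the mixer's
- trough0 (a point): middle of the length of the mixer's trough at x = -84 mm (front), level with the tops of the rollers; y along the trough. One vial lies in one half of it, the other half is free
- trough1 (a point): middle of the length of the mixer's trough at x = 0 mm (middle), level with the tops of the rollers; y along the trough. One vial lies in one half of it, the other half is free
- trough2 (a point): middle of the length of the mixer's trough at x = 84 mm (back), level with the tops of the rollers; y along the trough. One vial lies in one half of it, the other half is free
- rack: white plastic rack, fixed to the bench: 216 mm long (its x), 128 mm wide (its y), top plate 60 mm above the bench, floor 3 mm thick. Origin on the bench under its centre. Three 46 mm square bays at x = -64, 0, 64 mm, y = 0 (the outer two are empty), and 18 mm tube holes at x = -80 to 80 mm in steps of 40, y = -46 and 46 mm, four with tubes
- rack_bay (a point): centre of the rack's middle bay, level with the top plate (60 mm above the bench); the vial to be laid on the mixer stands in this bay; axes as the rack's
- vial_small (a point): upright small vial: amber glass, 28 mm diameter up to 64 mm, then the neck and a black cap of 24 mm diameter; 82 mm tall over all. Point on its axis half-way up; z along the axis towards the cap. About 60 g. One of the three vials with such points stands in the rack (on its 3 mm floor), the other two in the low white tray (64 x 134 x 14 mm), and stay there
- vial_medium (a point): upright medium vial: amber glass, 34 mm diameter up to 68 mm, then the neck and a black cap of 28 mm diameter; 88 mm tall over all. Point on its axis half-way up; z along the axis towards the cap. About 95 g. One of the three vials with such points stands in the rack (on its 3 mm floor), the other two in the low white tray (64 x 134 x 14 mm), and stay there
- vial_large (a point): upright large vial: amber glass, 40 mm diameter up to 72 mm, then the neck and a black cap of 32 mm diameter; 94 mm tall over all. Point on its axis half-way up; z along the axis towards the cap. About 140 g. One of the three vials with such points stands in the rack (on its 3 mm floor), the other two in the low white tray (64 x 134 x 14 mm), and stay there
- twin_small (a point): the small vial that already lies on the rollers, same shape as the upright small vial (28 x 82 mm). Point on its axis half-way along; y along its axis towards the cap. A vial of this size at rest in a trough has its axis 99.3 mm above the bench, half-way between the two rollers
- twin_medium (a point): the medium vial that already lies on the rollers, same shape as the upright medium vial (34 x 88 mm). Point on its axis half-way along; y along its axis towards the cap. A vial of this size at rest in a trough has its axis 102.8 mm above the bench, half-way between the two rollers
- twin_large (a point): the large vial that already lies on the rollers, same shape as the upright large vial (40 x 94 mm). Point on its axis half-way along; y along its axis towards the cap. A vial of this size at rest in a trough has its axis 106.2 mm above the bench, half-way between the two rollers
- tube0_mid (a point): loose test tube standing in one of the rack's side holes, 16 mm diameter with an 18 mm stopper, 120 mm tall (123 mm above the bench); point on its axis half-way up, z along the axis
- tube1_mid (a point): loose test tube standing in one of the rack's side holes, 16 mm diameter with an 18 mm stopper, 120 mm tall (123 mm above the bench); point on its axis half-way up, z along the axis
- tube2_mid (a point): loose test tube standing in one of the rack's side holes, 16 mm diameter with an 18 mm stopper, 120 mm tall (123 mm above the bench); point on its axis half-way up, z along the axis
- tube3_mid (a point): loose test tube standing in one of the rack's side holes, 16 mm diameter with an 18 mm stopper, 120 mm tall (123 mm above the bench); point on its axis half-way up, z along the axis
- beaker_mid (a point): small glass beaker standing on the bench, 48 mm diameter, 62 mm tall; point on its axis half-way up. Leave it in place
- marker: marker pen lying on the bench, 13 mm thick, 133 mm long (y -53 to 80 mm); origin under it. Leave it in place
- reagent: amber reagent bottle, 72 mm diameter, 140 mm tall; origin under its centre. Leave it in place
Things that resemble listed ones, but are neither listed nor needed, are in the scene too. Leave any blue look-alike of the part that bears twin_large alone. Leave any turquoise look-alike of the part that bears twin_small alone.

How it is judged:
At the end, for the whole second after the job is handed in: The rack's vial lies still in the trough of the vial of its own size: centre within 6 mm across the rollers and 4 mm in height of the seated place, axis within 0.06 rad of the rollers'. The middle bay of the rack is empty and the other two upright vials stand within 20 mm of their starts (((((x of twin_small in the frame of mixer between -0.092 and -0.076 m and x of vial_small in the frame of mixer between -0.09 and -0.078 m) or (x of twin_small in the frame of mixer between -0.008 and 0.008 m and x of vial_small in the frame of mixer between -0.006 and 0.006 m) or (x of twin_small in the frame of mixer between 0.076 and 0.092 m and x of vial_small in the frame of mixer between 0.078 and 0.09 m)) and z of vial_small in the frame of mixer between 0.09531 and 0.10331 m and angle between the z axis of vial_small and the y axis of mixer, either way round below 0.06 rad and linear speed of stand_small below 0.02 m/s and horizontal distance between each of vial_medium, vial_large and rack_bay above 0.06 m and distance of each of vial_medium, vial_large from where it was at the start of the episode below 0.02 m and angle between each of vial_medium, vial_large's own z axis and vertical below 0.2 rad) or (((x of twin_medium in the frame of mixer between -0.092 and -0.076 m and x of vial_medium in the frame of mixer between -0.09 and -0.078 m) or (x of twin_medium in the frame of mixer between -0.008 and 0.008 m and x of vial_medium in the frame of mixer between -0.006 and 0.006 m) or (x of twin_medium in the frame of mixer between 0.076 and 0.092 m and x of vial_medium in the frame of mixer between 0.078 and 0.09 m)) and z of vial_medium in the frame of mixer between 0.09882 and 0.10682 m and angle between the z axis of vial_medium and the y axis of mixer, either way round below 0.06 rad and linear speed of stand_medium below 0.02 m/s and horizontal distance between each of vial_small, vial_large and rack_bay above 0.06 m and distance of each of vial_small, vial_large from where it was at the start of the episode below 0.02 m and angle between each of vial_small, vial_large's own z axis and vertical below 0.2 rad) or (((x of twin_large in the frame of mixer between -0.092 and -0.076 m and x of vial_large in the frame of mixer between -0.09 and -0.078 m) or (x of twin_large in the frame of mixer between -0.008 and 0.008 m and x of vial_large in the frame of mixer between -0.006 and 0.006 m) or (x of twin_large in the frame of mixer between 0.076 and 0.092 m and x of vial_large in the frame of mixer between 0.078 and 0.09 m)) and z of vial_large in the frame of mixer between 0.10222 and 0.11022 m and angle between the z axis of vial_large and the y axis of mixer, either way round below 0.06 rad and linear speed of stand_large below 0.02 m/s and horizontal distance between each of vial_small, vial_medium and rack_bay above 0.06 m and distance of each of vial_small, vial_medium from where it was at the start of the episode below 0.02 m and angle between each of vial_small, vial_medium's own z axis and vertical below 0.2 rad))); the robot touches nothing.
It fails at once if a standing vial is dropped: it moves faster than 0.5 m/s while the fingers do not touch it ((linear speed of stand_small above 0.5 m/s and contact force between the fingers and stand_small below 0.05 N) or (linear speed of stand_medium above 0.5 m/s and contact force between the fingers and stand_medium below 0.05 N) or (linear speed of stand_large above 0.5 m/s and contact force between the fingers and stand_large below 0.05 N)).
It fails at once if one of the vials that already lie on the rollers is shifted by more than 25 mm (distance of any of twin_small, twin_medium, twin_large from where it was at the start of the episode above 0.025 m).
It fails at once if a tube in the rack is shifted by more than 25 mm or tipped by more than 0.35 rad (distance of any of tube0_mid, tube1_mid, tube2_mid, tube3_mid from where it was at the start of the episode above 0.025 m or angle between any of tube0_mid, tube1_mid, tube2_mid, tube3_mid's own z axis and vertical above 0.35 rad).
It fails at once if the beaker, the marker or the amber bottle is shifted by more than 20 mm (distance of any of beaker_mid, marker, reagent from where it was at the start of the episode above 0.02 m).
It also fails if it takes over 56 s, if anything falls off the work surface, if the arm or the gripper's body presses on something with over 40 N, if the wrist force passes 120 N, or if a joint passes its speed limit or range.

## Robot

A 7-joint arm with a two-finger parallel gripper is mounted at the origin on the work surface. World frame = base frame: x ahead of the robot, y to its left, z up, the work surface at z = 0. Lengths are in m, angles in rad, forces in N, time in s.
With the tool pointing down it reaches from about 0.4 to 0.875 m from the base axis. Payload 4.4 kg.
Tool frame: the origin (TCP) lies midway between the tips of the shut fingers; the grasp point (between the pads) lies 19 mm behind it (hold_point_z is the distance from the TCP to the grasp point, in m); z points along the fingers, y is the line along which they close (so a half turn about z gives the same grasp; the last joint's range is limited). The gripper opens to 85 mm and grips with 20 to 120 N. Pads are 22 mm wide; open, the fingers measure 114 mm over their backs; the gripper's body (76 mm by 85 mm) begins 54 mm behind the grasp point. The pads swing forward as they close: fully open they stand 13 mm farther back than shut.
Start: joints at [-1.224, 0.628, 0.038, 1.517, -0.027, 0.996, -0.02], TCP at [0.261, 0.595, 0.231] pointing down, gripper open.
Joint ranges: [-3.06, 3.06], [-0.37, 2.12], [-1.25, 1.32], [0.18, 2.47], [-1.1, 4.24], [0.23, 1.98], [-2.94, 2.94]. Speed limits (rad/s): [2.57, 2.57, 3.14, 3.14, 3.14, 3.14, 3.14].

## Interface

Orientations are given as a 3x3 rotation matrix whose columns are the frame's x, y, z axes.
In Python, from cell import * gives the robot as it stands.
- The arm moves only by the tool apply_moves, never from a script. Its argument "commands" is a list of rows, each an object of numbers: "wx", "wy", "wz": the turn, a rotation vector about the tool's x, y, z as a fraction of full scale; "x", "y", "z": the shift along the tool's x, y, z as a fraction of full scale; "claw": the opening, from 0 (shut) to 1 (fully open). In form: [{"wx": .., "wy": .., "wz": .., "x": .., "y": .., "z": .., "claw": ..}, ...]. A call has 1 to 5 rows; each row shifts and turns the commanded pose from where the row before left it, along the tool's axes as they then stand; what a row does not reach is not made up. Full scale, the value 1, is 0.03 m for a shift and 0.1 rad for a turn. A row lasts 1/12 s, in which the tool goes at most 41.7 mm and 7.16 degrees, less where a joint would pass 70% of its speed; a pose out of reach is approached as far as the arm can. A call with a number of a shift or a turn outside -1 to 1 is refused whole. A call with a gripper value outside its range is refused whole. The fingers move at their own pace and stop on an object; "newtons" is the grip in N (left out, the last holds). Time passes only in rows, so rows that do not move let the fingers close. It gives the time, the measured TCP pose, the force, the opening and the grip force at its end, in the units of the state.
- sense(): the state, without advancing time (a new reading comes with each control period).
- get_image(name): name is "scene" or "side" or "wrist"; returns a dict with "img" (400x640x3 uint8, blue, green, red), "fx", "fy", "cx", "cy" (pixels), "k1" (the pictures are not rectified: a ray, as slopes to the right and down, at radius r is drawn at 1 + k1 r^2 times it, then the intrinsics apply), "rvec" (rotation vector, rad) and "tvec" (3), from world to camera coordinates, as OpenCV has them. Camera axes: x right, y down, z forward; pixel columns grow to the right and rows downward; lengths in m; the calibration is good to about 2 mm. A picture is of the moment at which its call begins. There is no depth.
- sign_off(): hands the job in; it is judged then, once.
The state is a dict: "time": time; "joint_pos": joint angles; "joint_velocities": joint speeds; "tau": joint torques, N m; "ee_pos": TCP position; "ee_rot": TCP orientation; "force": force on the tool from outside, world axes, zero at the start; "torque": the same for the moment, N m; "width": finger opening in m; "gripper_force": force on a finger pad.
Only numpy, scipy, OpenCV 4.12 (cv2) and the standard library are available. Lean on these libraries where they do the work, as an engineer would, in place of code of your own. Each camera call takes 0.05 s, during which the arm holds its last target. There are 200 camera calls.

## Working session

There is one attempt and no reset: what is moved stays moved. The work goes in short steps, Python scripts to look and compute and a tool call to move; the robot and the scene stay as the last step left them, time stands still between calls to the robot, and variables do not carry over. Pictures are saved under pics/ and viewed, at most 10 in all, crops included, and the job is handed in when it is done.

Besides the shell and the picture viewer there is one more tool, called after "Request:" as name(argument=value, ...) on one line, values as JSON. apply_moves: Moves the arm, as the interface text tells. Its arguments: {"type":"object","properties":{"commands":{"type":"array","items":{"type":"object","properties":{"wx":{"type":"number","minimum":-1,"maximum":1},"wy":{"type":"number","minimum":-1,"maximum":1},"wz":{"type":"number","minimum":-1,"maximum":1},"x":{"type":"number","minimum":-1,"maximum":1},"y":{"type":"number","minimum":-1,"maximum":1},"z":{"type":"number","minimum":-1,"maximum":1},"claw":{"type":"number"}}}},"newtons":{"type":"number"}},"required":["commands"]}

```bash
mkdir -p pics; ls; cat > h.py <<'E'
from cell import *
import numpy as np, cv2
def cam(n):
    d=get_image(n); d['R']=cv2.Rodrigues(np.array(d['rvec'],float))[0]; d['t']=np.array(d['tvec'],float).ravel(); return d
def ray(d,u,v):
    a=np.array([(u-d['cx'])/d['fx'],(v-d['cy'])/d['fy']]); b=a.copy()
    for _ in range(20): b=a/(1+d['k1']*(b@b))
    r=d['R'].T@np.array([b[0],b[1],1]); return -d['R'].T@d['t'], r/np.linalg.norm(r)
def onz(d,u,v,z):
    o,r=ray(d,u,v); return o+r*(z-o[2])/r[2]
def proj(d,p):
    c=d['R']@np.array(p,float)+d['t']; b=c[:2]/c[2]; b=b*(1+d['k1']*(b@b)); return np.array([d['fx']*b[0]+d['cx'],d['fy']*b[1]+d['cy']])
E
python3 - <<'E'
from h import *
for n in ("scene","side","wrist"):
    d=cam(n); cv2.imwrite(f"pics/{n}0.png",d['img']); np.save(f"/tmp/{n}0.npy",d,allow_pickle=True)
    print(n,d['fx'],d['k1'],-d['R'].T@d['t'],d['R'][2])
s=sense(); print(s['time'],s['ee_pos'],s['ee_rot'],s['width'])
E
```

```text
pics
scene 499.14716880785096 -0.16096873589406532 [1.65860584 0.39903864 1.02043678] [-0.73922053 -0.27283868 -0.61572077]
side 404.5045364030791 -0.011149182266314861 [ 0.24187251 -0.82391019  0.61964663] [ 0.29215812  0.81206211 -0.50517201]
wrist 279.47633524950623 -0.02113177023985174 [0.19108191 0.62476405 0.37341069] [ 0.27368499 -0.12143243 -0.954123  ]
0.15 [0.26052554 0.59500849 0.23059107] [[-9.16041889e-01  4.01082179e-01 -5.86349172e-04]
 [ 4.01082607e-01  9.16040925e-01 -1.32910191e-03]
 [ 4.04074875e-06 -1.45268748e-03 -9.99998945e-01]] 0.08536547657826651
```

View pics/scene0.png

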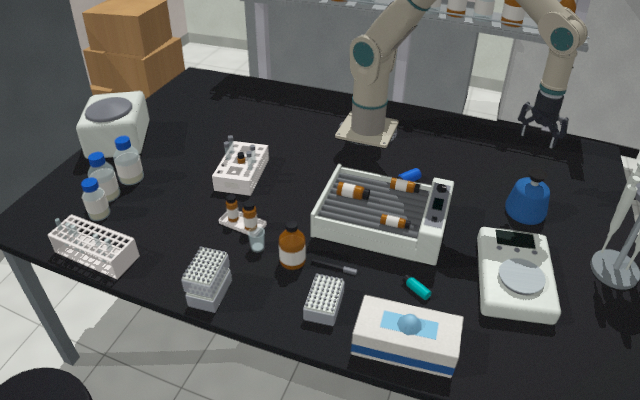

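View pics/side0.png

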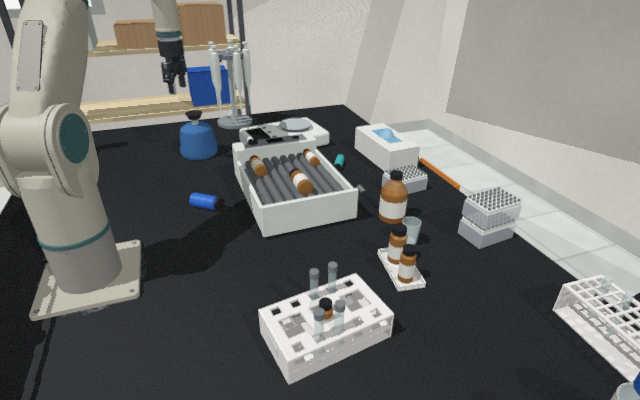

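The scene view shows the rack at about (241,167), the tray at (243,215) and the mixer at (380,210). Vials lie on the rollers at (352,191), (404,185) and (394,221). The blue (410,175) and turquoise (418,288) bottles are look-alikes. In the side view the rack is at (325,320) with its vial cap at (326,308), and the tray vials are at (397,245) and (407,265). I'll enlarge these.

```bash
python3 - <<'E'
import cv2,numpy as np
a=cv2.imread('pics/scene0.png');b=cv2.imread('pics/side0.png')
def c(i,x,y,w,h,W,H):return cv2.resize(i[y:y+h,x:x+w],(W,H),interpolation=cv2.INTER_CUBIC)
cv2.imwrite('pics/z1.png',np.vstack([c(a,305,155,160,60,800,300),c(a,305,205,160,60,800,300)]))
cv2.imwrite('pics/z2.png',np.hstack([c(a,205,130,80,120,400,600),np.vstack([c(b,255,255,150,112,400,300),c(b,230,130,132,99,400,300)])]))
E
```

```text
(no output)
```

View pics/z1.png

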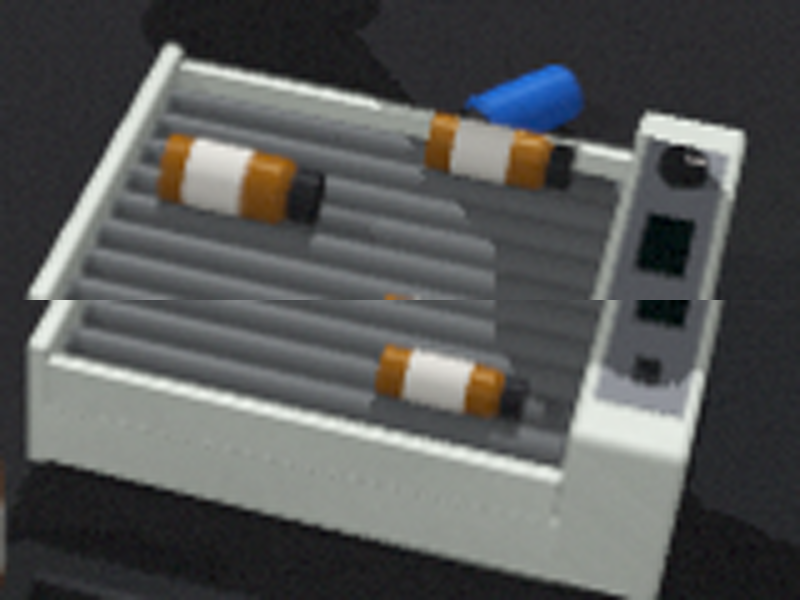

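View pics/z2.png

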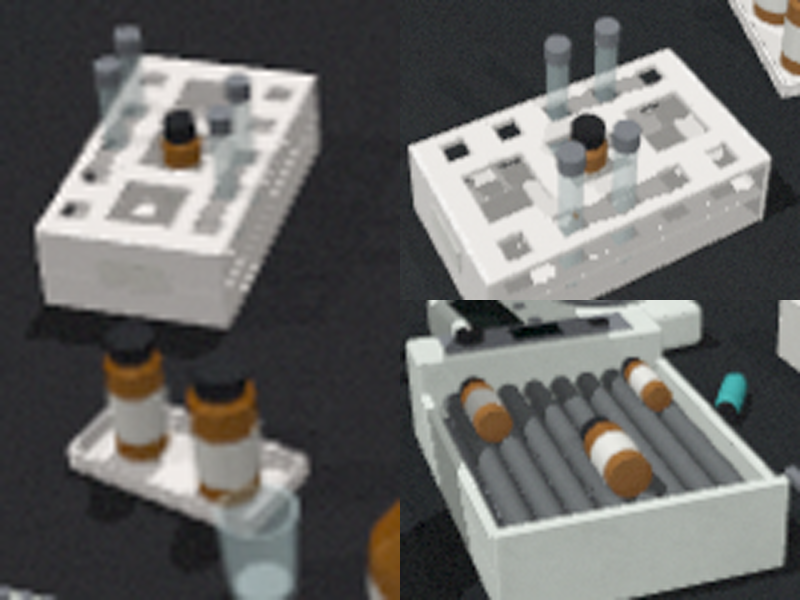

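Scene crops show three twins on the rollers, caps toward the housing: back-left (404,185), middle (352,191), near (394,221). The blue vial lies outside the mixer, next to it. The rack vial's cap is at scene (241,154) and side (325,303), with tubes close by on both sides. The two tray vials are at (231,207) and (249,213). Next I'll measure.

```bash
cat >> h.py <<'E'
def tri(a,ua,b,ub):
    o,r=ray(a,*ua);p,q=ray(b,*ub);A=np.c_[r,-q];s=np.linalg.lstsq(A,p-o,rcond=None)[0]
    x,y=o+r*s[0],p+q*s[1];return (x+y)/2,np.linalg.norm(x-y)
E
python3 - <<'E'
from h import *
np.set_printoptions(precision=4,suppress=True)
a=np.load('/tmp/scene0.npy',allow_pickle=True).item();b=np.load('/tmp/side0.npy',allow_pickle=True).item()
A=[onz(a,*p,.06)[:2] for p in [(233,141),(268.6,145),(250.6,180),(212.6,176)]]
B=[onz(b,*p,.06)[:2] for p in [(258,310.5),(355.5,273.75),(393.75,314.25),(289.5,361)]]
print('rack scene',np.array(A),np.mean(A,0));print('side',np.array(B),np.mean(B,0))
print('cap',tri(a,(241,153.6),b,(325.5,302.6)))
print('cheek',tri(a,(339.4,164),b,(259.7,204.25)),tri(a,(311,214),b,(357,190.4)))
print('cheek scene z.1',onz(a,339.4,164,.1),onz(a,311,214,.1))
print('housing',[onz(a,*p,.125)[:2] for p in [(434.6,178.4),(454,181),(443,236),(421,231)]])
# twins
for n,p,q in (('t0',(391,183),(419,188.6)),('t1',(338,188),(369.4,195)),('t2',(381,219),(409.4,224.6))):
    P,Q=onz(a,*p,.103),onz(a,*q,.103);print(n,P,Q,np.linalg.norm(P-Q))
for n,im in (('scene',a),('side',b)):
    h=cv2.cvtColor(im['img'],cv2.COLOR_BGR2HSV)
    m=cv2.inRange(h,(5,120,50),(22,255,255));k,l,st,c=cv2.connectedComponentsWithStats(m)
    print(n,[(st[i].tolist()) for i in range(1,k) if st[i,4]>12 and st[i,1]>100])
E
```

```text
rack scene [[ 0.3479 -0.4025]
 [ 0.3267 -0.2715]
 [ 0.5346 -0.2389]
 [ 0.5594 -0.3649]] [ 0.4422 -0.3195]
side [[ 0.3248 -0.2801]
 [ 0.5377 -0.2472]
 [ 0.5575 -0.3723]
 [ 0.3486 -0.4049]] [ 0.4422 -0.3261]
cap (array([ 0.4407, -0.3218,  0.082 ]), np.float64(0.003566159833781427))
cheek (array([0.4011, 0.0171, 0.102 ]), np.float64(0.005966037434441486)) (array([0.6597, 0.0161, 0.0957]), np.float64(0.0007121056162446305))
cheek scene z.1 [0.4028 0.0156 0.1   ] [0.664  0.0181 0.1   ]
housing [array([0.4041, 0.32  ]), array([0.3957, 0.3783]), array([0.6507, 0.3855]), array([0.6519, 0.3263])]
t0 [0.4456 0.1957 0.103 ] [0.4423 0.2821 0.103 ] 0.08643863490840248
t1 [0.5272 0.0523 0.103 ] [0.5259 0.1497 0.103 ] 0.09737686850654179
t2 [0.6178 0.2092 0.103 ] [0.6127 0.289  0.103 ] 0.08001050697127784
scene [[238, 158, 7, 5, 31], [390, 177, 7, 12, 57], [406, 181, 10, 12, 85], [337, 182, 6, 13, 58], [353, 185, 11, 15, 118], [226, 200, 12, 10, 77], [242, 206, 14, 12, 109], [380, 214, 7, 10, 50], [229, 218, 9, 4, 23], [398, 218, 8, 10, 65], [279, 229, 26, 24, 490], [280, 261, 25, 9, 86]]
side [[304, 150, 6, 6, 14], [250, 156, 9, 8, 26], [310, 157, 9, 10, 66], [419, 158, 41, 32, 231], [254, 164, 13, 13, 120], [291, 170, 12, 10, 46], [381, 179, 27, 24, 456], [298, 180, 15, 15, 175], [379, 214, 24, 10, 110], [389, 232, 17, 15, 158], [388, 253, 29, 13, 185], [398, 276, 15, 7, 51], [325, 307, 8, 12, 60]]
```

Twin lengths are 86, 97 and 80 mm, so trough0 holds the medium, trough1 the large and trough2 the small. The rack vial's cap top is at about 82 mm high (small would be 85), and the tray vials look wider (32 and 38 mm), so the rack vial should be the small one. I'll move over the rack and confirm from close up.

Request:
apply_moves(commands=[{"x": -0.84,"y": -0.59,"claw": 1},{"x": -0.84,"y": -0.59},{"x": -0.84,"y": -0.59},{"x": -0.84,"y": -0.59},{"x": -0.84,"y": -0.59}])

```text
invalid input at $.commands[0]: expected keys wx, wy, wz, x, y, z, claw
```

Request:
apply_moves(commands=[{"x": -0.84,"y": -0.59},{"x": -0.84,"y": -0.59},{"x": -0.84,"y": -0.59},{"x": -0.84,"y": -0.59},{"x": -0.84,"y": -0.59}])

```text
invalid input at $.commands[0]: expected keys wx, wy, wz, x, y, z, claw
```

Request:
apply_moves(commands=[{"x": -0.84,"y": -0.59},{"x": -0.84,"y": -0.59},{"x": -0.84,"y": -0.59},{"x": -0.84,"y": -0.59},{"x": -0.84,"y": -0.59}])

```text
invalid input at $.commands[0]: expected keys wx, wy, wz, x, y, z, claw
```

Request:
apply_moves(commands=[{"x": -0.26,"y": -0.84},{"x": -0.26,"y": -0.84},{"x": -0.26,"y": -0.84},{"x": -0.26,"y": -0.84},{"x": -0.26,"y": -0.84}])

```text
invalid input at $.commands[0]: expected keys wx, wy, wz, x, y, z, claw
```

Request:
apply_moves(commands=[{"x": -0.26,"y": -0.84},{"x": -0.26,"y": -0.84},{"x": -0.26,"y": -0.84},{"x": -0.26,"y": -0.84},{"x": -0.26,"y": -0.84}])

```text
invalid input at $.commands[0]: expected keys wx, wy, wz, x, y, z, claw
```

```bash
python3 - <<'E'
from h import *
np.set_printoptions(precision=4,suppress=True)
d=cam("wrist");cv2.imwrite('pics/w1.png',d['img']);np.save('/tmp/w1.npy',d,allow_pickle=True)
s=sense();print(s['time'],s['ee_pos'],s['joint_pos']);print(np.array(s['ee_rot']))
def fk(q,tool):
    T=np.eye(4)
    for al,a,dd,th in zip(np.array([0,-1,1,1,1,1,-1])*np.pi/2,[0,0,0,.0525,.0775,0,.076],[.267,0,.293,0,.3425,0,.097],q):
        c,s_=np.cos(th),np.sin(th);ca,sa=np.cos(al),np.sin(al)
        T=T@np.array([[c,-s_,0,a],[s_*ca,c*ca,-sa,-sa*dd],[s_*sa,c*sa,ca,ca*dd],[0,0,0,1]])
    return T
for q in ([-1.224,.628,.038,1.517,-.027,.996,-.02],s['joint_pos']):
    T=fk(q,0);print(T[:3,3],T[:3,2],np.arctan2(T[1,3],T[0,3]),np.arctan2(T[1,1],T[0,1]))
E
```

```text
0.2 [0.2606 0.5951 0.2308] [-1.2238  0.629   0.0384  1.518  -0.027   0.9963 -0.02  ]
[[-0.916   0.4012 -0.0004]
 [ 0.4012  0.916  -0.001 ]
 [-0.     -0.0011 -1.    ]]
[ 0.2193 -0.5527  0.2132] [-0.0396  0.0986 -0.9943] -1.1930469847638654 -2.7271479060890886
[ 0.2197 -0.5527  0.213 ] [-0.0395  0.099  -0.9943] -1.1924705743430537 -2.7266056429039534
```

Request:
apply_moves(commands=[{"wx": 0,"wy": 0,"wz": 0,"x": -0.84,"y": -0.59,"z": 0,"claw": 1},{"wx": 0,"wy": 0,"wz": 0,"x": -0.84,"y": -0.59,"z": 0,"claw": 1},{"wx": 0,"wy": 0,"wz": 0,"x": -0.84,"y": -0.59,"z": 0,"claw": 1},{"wx": 0,"wy": 0,"wz": 0,"x": -0.84,"y": -0.59,"z": 0,"claw": 1},{"wx": 0,"wy": 0,"wz": 0,"x": -0.84,"y": -0.59,"z": 0,"claw": 1}])

```text
time: 0.62
ee_pos: [0.3411, 0.4624, 0.2312]
ee_rot: [[-0.916, 0.401, -0.0], [0.401, 0.916, -0.0], [-0.0, -0.0, -1.0]]
force: [1.1, 0.2, 0.8]
width: 0.0853
gripper_force: 0.0
```

Request:
apply_moves(commands=[{"wx": 0,"wy": 0,"wz": 0,"x": -0.84,"y": -0.59,"z": 0,"claw": 1},{"wx": 0,"wy": 0,"wz": 0,"x": -0.84,"y": -0.59,"z": 0,"claw": 1},{"wx": 0,"wy": 0,"wz": 0,"x": -0.84,"y": -0.59,"z": 0,"claw": 1},{"wx": 0,"wy": 0,"wz": 0,"x": -0.84,"y": -0.59,"z": 0,"claw": 1},{"wx": 0,"wy": 0,"wz": 0,"x": -0.84,"y": -0.59,"z": 0,"claw": 1}])

```text
time: 1.03
ee_pos: [0.4211, 0.3308, 0.2313]
ee_rot: [[-0.916, 0.401, -0.0], [0.401, 0.916, -0.0], [0.0, -0.0, -1.0]]
force: [-0.0, -0.4, -0.1]
width: 0.0854
gripper_force: 0.0
```

Request:
apply_moves(commands=[{"wx": 0,"wy": 0,"wz": 0,"x": -0.84,"y": -0.59,"z": 0,"claw": 1},{"wx": 0,"wy": 0,"wz": 0,"x": -0.84,"y": -0.59,"z": 0,"claw": 1},{"wx": 0,"wy": 0,"wz": 0,"x": -0.84,"y": -0.59,"z": 0,"claw": 1},{"wx": 0,"wy": 0,"wz": 0,"x": -0.84,"y": -0.59,"z": 0,"claw": 1},{"wx": 0,"wy": 0,"wz": 0,"x": -0.84,"y": -0.59,"z": 0,"claw": 1}])

```text
time: 1.45
ee_pos: [0.501, 0.1992, 0.2313]
ee_rot: [[-0.916, 0.401, -0.0], [0.401, 0.916, 0.0], [0.0, -0.0, -1.0]]
force: [0.7, 0.5, 0.6]
width: 0.0855
gripper_force: 0.0
```

```bash
python3 - <<'E'
from h import *
np.set_printoptions(precision=4,suppress=True)
d=cam("wrist");cv2.imwrite('pics/w1.png',d['img']);np.save('/tmp/w1.npy',d,allow_pickle=True)
s=sense();print(s['time'],s['ee_pos'],s['joint_pos']);print(np.array(s['ee_rot']))
E
```

```text
1.5 [0.505  0.1916 0.2315] [-0.4612  0.4703  0.0625  1.8276 -0.0299  0.8436  0.7636]
[[-0.9124  0.4092  0.0033]
 [ 0.4092  0.9124 -0.0051]
 [-0.0051 -0.0033 -1.    ]]
```

View pics/w1.png

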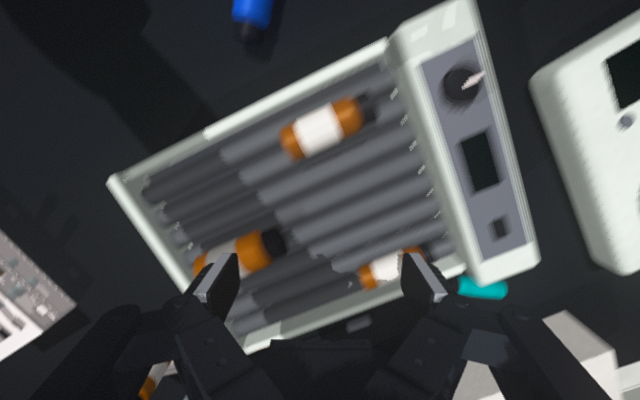

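The wrist view shows the mixer from above: medium twin at (325,128), large at (240,250), small at (390,268) beside the housing. The trough2 half toward the cheek is free, though the fingers partly hide it. On to the rack.

Request:
apply_moves(commands=[{"wx": 0,"wy": 0,"wz": 0,"x": -0.26,"y": -0.84,"z": 0,"claw": 1},{"wx": 0,"wy": 0,"wz": 0,"x": -0.26,"y": -0.84,"z": 0,"claw": 1},{"wx": 0,"wy": 0,"wz": 0,"x": -0.26,"y": -0.84,"z": 0,"claw": 1},{"wx": 0,"wy": 0,"wz": 0,"x": -0.26,"y": -0.84,"z": 0,"claw": 1},{"wx": 0,"wy": 0,"wz": 0,"x": -0.26,"y": -0.84,"z": 0,"claw": 1}])

```text
time: 1.92
ee_pos: [0.4852, 0.0685, 0.2313]
ee_rot: [[-0.916, 0.401, -0.0], [0.401, 0.916, 0.0], [0.0, -0.0, -1.0]]
force: [0.5, -0.7, -0.5]
width: 0.0851
gripper_force: 0.0
```

Request:
apply_moves(commands=[{"wx": 0,"wy": 0,"wz": 0,"x": -0.26,"y": -0.84,"z": 0,"claw": 1},{"wx": 0,"wy": 0,"wz": 0,"x": -0.26,"y": -0.84,"z": 0,"claw": 1},{"wx": 0,"wy": 0,"wz": 0,"x": -0.26,"y": -0.84,"z": 0,"claw": 1},{"wx": 0,"wy": 0,"wz": 0,"x": -0.26,"y": -0.84,"z": 0,"claw": 1},{"wx": 0,"wy": 0,"wz": 0,"x": -0.26,"y": -0.84,"z": 0,"claw": 1}])

```text
time: 2.33
ee_pos: [0.4705, -0.0626, 0.2313]
ee_rot: [[-0.916, 0.401, 0.0], [0.401, 0.916, 0.0], [-0.0, 0.0, -1.0]]
force: [0.3, 0.1, 0.5]
width: 0.0857
gripper_force: 0.0
```

Request:
apply_moves(commands=[{"wx": 0,"wy": 0,"wz": 0,"x": -0.26,"y": -0.84,"z": 0,"claw": 1},{"wx": 0,"wy": 0,"wz": 0,"x": -0.26,"y": -0.84,"z": 0,"claw": 1},{"wx": 0,"wy": 0,"wz": 0,"x": -0.26,"y": -0.84,"z": 0,"claw": 1},{"wx": 0,"wy": 0,"wz": 0,"x": -0.26,"y": -0.84,"z": 0,"claw": 1},{"wx": 0,"wy": 0,"wz": 0,"x": -0.26,"y": -0.84,"z": 0,"claw": 1}])

```text
time: 2.75
ee_pos: [0.4557, -0.1937, 0.2313]
ee_rot: [[-0.916, 0.401, -0.0], [0.401, 0.916, 0.0], [0.0, 0.0, -1.0]]
force: [-0.4, 0.9, 0.9]
width: 0.0851
gripper_force: 0.0
```

Request:
apply_moves(commands=[{"wx": 0,"wy": 0,"wz": 1,"x": -0.26,"y": -0.84,"z": 0,"claw": 1},{"wx": 0,"wy": 0,"wz": 1,"x": -0.2,"y": -0.84,"z": 0,"claw": 1},{"wx": 0,"wy": 0,"wz": 1,"x": -0.1,"y": -0.86,"z": 0,"claw": 1},{"wx": 0,"wy": 0,"wz": 1,"x": 0,"y": -0.86,"z": 0,"claw": 1},{"wx": 0,"wy": 0,"wz": 1,"x": 0,"y": 0,"z": 0,"claw": 1}])

```text
time: 3.17
ee_pos: [0.4126, -0.291, 0.2314]
ee_rot: [[-0.601, 0.799, -0.002], [0.799, 0.601, -0.003], [-0.001, -0.004, -1.0]]
force: [-0.7, -0.3, 0.3]
width: 0.0855
gripper_force: 0.0
```

Request:
apply_moves(commands=[{"wx": 0,"wy": 0,"wz": 1,"x": 0,"y": 0,"z": 0,"claw": 1},{"wx": 0,"wy": 0,"wz": 1,"x": 0,"y": 0,"z": 0,"claw": 1},{"wx": 0,"wy": 0,"wz": 1,"x": 0,"y": 0,"z": 0,"claw": 1},{"wx": 0,"wy": 0,"wz": 1,"x": 0,"y": 0,"z": 0,"claw": 1},{"wx": 0,"wy": 0,"wz": 1,"x": 0,"y": 0,"z": 0,"claw": 1}])

```text
time: 3.58
ee_pos: [0.4167, -0.2858, 0.2312]
ee_rot: [[-0.153, 0.988, -0.0], [0.988, 0.153, 0.0], [0.0, -0.0, -1.0]]
force: [0.4, -0.0, -0.3]
width: 0.0854
gripper_force: 0.0
```

```bash
python3 - <<'E'
from h import *
np.set_printoptions(precision=4,suppress=True)
cam("wrist");cam("wrist")
d=cam("wrist");cv2.imwrite('pics/w2.png',d['img']);np.save('/tmp/w2.npy',d,allow_pickle=True)
s=sense();print(s['time'],s['ee_pos'],s['joint_pos']);print(np.array(s['ee_rot']))
d=np.load('/tmp/w1.npy',allow_pickle=True).item()
for n,p,z in (('cheek',(107,178),.1),('housTL',(388,40),.125),('housBR',(540,260),.125),('housBL',(478,283),.125)): print(n,onz(d,*p,z))
for p,q in (((284,142),(376,108)),((196,268),(286,240)),((360,282),(424,255))): print(onz(d,*p,.1),onz(d,*q,.1))
E
```

```text
3.7333 [ 0.4167 -0.2858  0.2312] [ 0.2736  0.4466  0.3879  1.9221 -0.2259  0.8155  0.9438]
[[-0.16    0.9871 -0.0004]
 [ 0.9871  0.16   -0.    ]
 [ 0.     -0.0004 -1.    ]]
cheek [0.4001 0.007  0.1   ]
housTL [0.4007 0.3015 0.125 ]
housBR [0.6487 0.3776 0.125 ]
housBL [0.6491 0.3127 0.125 ]
[0.4405 0.1871 0.1   ] [0.4467 0.2793 0.1   ]
[0.5252 0.0369 0.1   ] [0.5345 0.144  0.1   ]
[0.615  0.1981 0.1   ] [0.6115 0.2748 0.1   ]
```

View pics/w2.png

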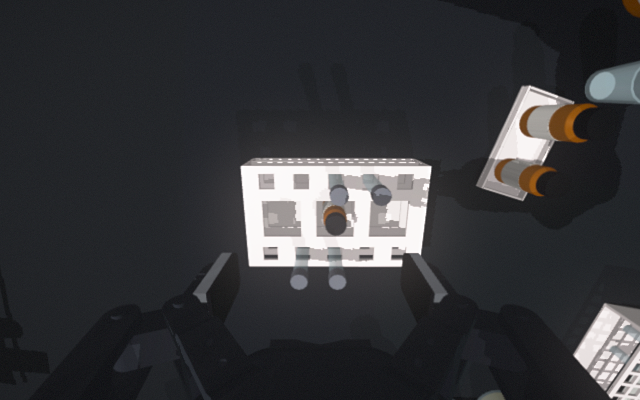

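This view shows the rack with the vial at about (335,222). The tubes are at (339,195) and (381,195) on one side and (299,282) and (337,282) on the other. The tray with its two vials is at right (545,125) and (525,178). Now I'll get the cap position and widths, with one confirming crop.

```bash
python3 - <<'E'
from h import *
np.set_printoptions(precision=4,suppress=True)
d=np.load('/tmp/w2.npy',allow_pickle=True).item();I=d['img']
h=cv2.cvtColor(I,cv2.COLOR_BGR2HSV)
roi=np.zeros(I.shape[:2],np.uint8);cv2.rectangle(roi,(315,200),(358,245),255,-1)
m=cv2.inRange(h,(0,0,0),(179,255,60))&roi
k,l,st,c=cv2.connectedComponentsWithStats(m)
for i in range(1,k):
    if st[i,4]>30: print('dark',st[i],c[i],onz(d,*c[i],.085),d['fx'])
m=cv2.inRange(h,(5,100,60),(22,255,255));k,l,st,c=cv2.connectedComponentsWithStats(m)
for i in range(1,k):
    if st[i,4]>30: print('amber',st[i],c[i])
# rack corners by hand, z=.06
P=[onz(d,*p,.06)[:2] for p in ((242,166),(432,166),(421,266),(250,266))];print(np.array(P),np.mean(P,0))
for n,p in (('tA',(339,195)),('tB',(381,195)),('tC',(299,282)),('tD',(337,282))): print(n,onz(d,*p,.123))
cv2.imwrite('pics/w2c.png',cv2.resize(I[150:300,235:435],(800,600),interpolation=cv2.INTER_CUBIC))
E
```

```text
amber [622   0  18  17 212] [632.217    6.6085]
amber [549 103  48  40 995] [566.995  122.0663]
amber [520 106  18  31 187] [525.5561 120.7059]
amber [495 159  17  24 143] [500.1958 168.7552]
amber [519 165  37  32 573] [532.466  177.9389]
amber [324 206  22  17 134] [332.791  211.2985]
[[ 0.3267 -0.2799]
 [ 0.5396 -0.2457]
 [ 0.5613 -0.3721]
 [ 0.3463 -0.4064]] [ 0.4435 -0.326 ]
tA [ 0.4341 -0.2791  0.123 ]
tB [ 0.4729 -0.2729  0.123 ]
tC [ 0.4099 -0.3779  0.123 ]
tD [ 0.4488 -0.3716  0.123 ]
```

View pics/w2c.png

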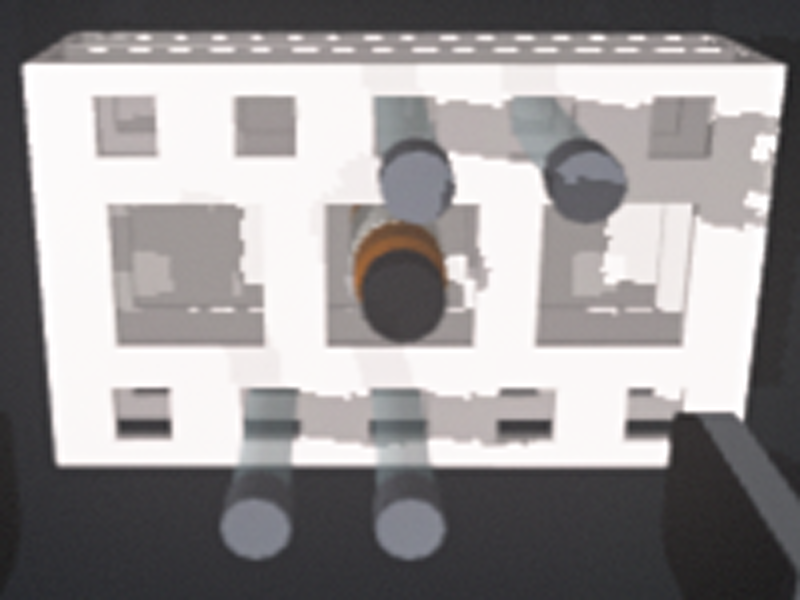

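Confirmed: the vial in the middle bay has a cap about 24 mm wide next to the 18 mm stoppers, which fits the small size (28 x 82). The medium and large stand in the tray, and the blue and turquoise bottles lie on the bench. The cap centre is at wrist pixel (335.5,223.8).

```bash
python3 - <<'E'
from h import *
np.set_printoptions(precision=4,suppress=True)
d=np.load('/tmp/w2.npy',allow_pickle=True).item()
p=onz(d,335.5,223.8,.085);s=sense();R=np.array(s['ee_rot']);print(p,onz(d,(356+445)/8+235,150+290/4,.079))
t=np.array([p[0],p[1],.064]);print(s['ee_pos'],R.T@(t-s['ee_pos'])/.03)
E
```

```text
[ 0.4406 -0.3227  0.085 ] [ 0.4406 -0.3236  0.079 ]
[ 0.4167 -0.2858  0.2312] [-1.3428  0.591   5.5726]
```

Request:
apply_moves(commands=[{"wx": 0,"wy": 0,"wz": 0,"x": -0.67,"y": 0.3,"z": 0,"claw": 0.6},{"wx": 0,"wy": 0,"wz": 0,"x": -0.67,"y": 0.29,"z": 0.5,"claw": 0.6},{"wx": 0,"wy": 0,"wz": 0,"x": 0,"y": 0,"z": 0.9,"claw": 0.6},{"wx": 0,"wy": 0,"wz": 0,"x": 0,"y": 0,"z": 0.9,"claw": 0.6},{"wx": 0,"wy": 0,"wz": 0,"x": 0,"y": 0,"z": 0.9,"claw": 0.6}], newtons=40)

```text
time: 4.15
ee_pos: [0.4407, -0.3232, 0.1343]
ee_rot: [[-0.16, 0.987, 0.001], [0.987, 0.16, -0.0], [-0.0, 0.001, -1.0]]
force: [0.8, 0.1, -0.5]
width: 0.0513
gripper_force: 0.0
```

Request:
apply_moves(commands=[{"wx": 0,"wy": 0,"wz": 0,"x": 0,"y": 0,"z": 0.8,"claw": 0.6},{"wx": 0,"wy": 0,"wz": 0,"x": 0,"y": 0,"z": 0.8,"claw": 0.6},{"wx": 0,"wy": 0,"wz": 0,"x": 0,"y": 0,"z": 0.5,"claw": 0.6},{"wx": 0,"wy": 0,"wz": 0,"x": 0,"y": 0,"z": 0.27,"claw": 0.6},{"wx": 0,"wy": 0,"wz": 0,"x": 0,"y": 0,"z": 0,"claw": 0.6}])

```text
time: 4.57
ee_pos: [0.4396, -0.3222, 0.0626]
ee_rot: [[-0.159, 0.987, -0.002], [0.987, 0.159, 0.002], [0.003, -0.002, -1.0]]
force: [-0.2, -0.6, -0.2]
width: 0.0517
gripper_force: 0.0
```

```bash
python3 - <<'E'
from h import *
d=cam("wrist");s=sense();print(s['time'],s['ee_pos'],s['width'],s['force'])
e=cam("side");a=d['img'];b=e['img'][250:370,250:410]
cv2.imwrite('pics/g1.png',np.vstack([a[100:400,:][:, :],cv2.resize(b,(400,300),interpolation=cv2.INTER_CUBIC)[:,:,:] if 0 else cv2.copyMakeBorder(cv2.resize(b,(400,300)),0,0,0,240,0)]))
E
```

```text
4.6167 [ 0.44020162 -0.32283876  0.06381659] 0.05133570242027131 [-0.25352059 -0.25473817  0.59020632]
```

View pics/g1.png

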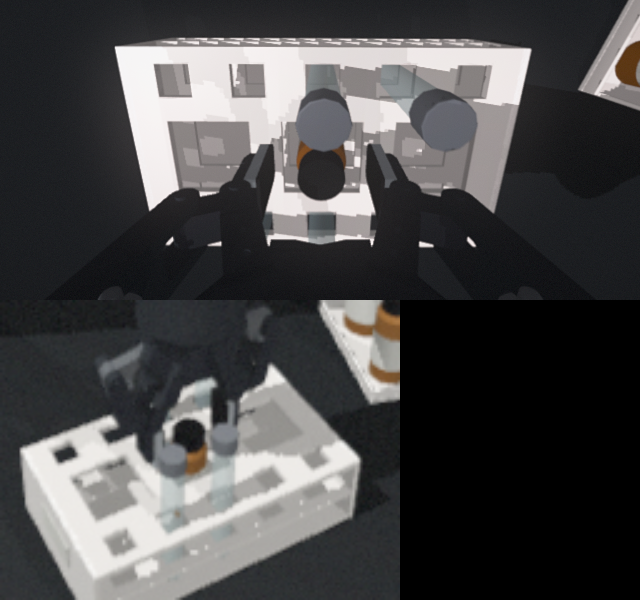

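The open fingers straddle the black cap (wrist 321,175 in the picture), clear of all tubes. Closing and lifting.

Request:
apply_moves(commands=[{"wx": 0,"wy": 0,"wz": 0,"x": 0,"y": 0,"z": 0,"claw": 0},{"wx": 0,"wy": 0,"wz": 0,"x": 0,"y": 0,"z": 0,"claw": 0},{"wx": 0,"wy": 0,"wz": 0,"x": 0,"y": 0,"z": 0,"claw": 0},{"wx": 0,"wy": 0,"wz": 0,"x": 0,"y": 0,"z": 0,"claw": 0},{"wx": 0,"wy": 0,"wz": 0,"x": 0,"y": 0,"z": 0,"claw": 0}], newtons=50)

```text
time: 5.08
ee_pos: [0.4414, -0.3241, 0.0667]
ee_rot: [[-0.157, 0.988, 0.003], [0.988, 0.157, -0.002], [-0.003, 0.003, -1.0]]
force: [-1.7, 0.1, 12.9]
width: 0.0222
gripper_force: 68.8
```

Request:
apply_moves(commands=[{"wx": 0,"wy": 0,"wz": 0,"x": 0,"y": 0,"z": 0,"claw": 0},{"wx": 0,"wy": 0,"wz": 0,"x": 0,"y": 0,"z": 0,"claw": 0},{"wx": 0,"wy": 0,"wz": 0,"x": 0,"y": 0,"z": -0.2,"claw": 0},{"wx": 0,"wy": 0,"wz": 0,"x": 0,"y": 0,"z": -0.3,"claw": 0},{"wx": 0,"wy": 0,"wz": 0,"x": 0,"y": 0,"z": -0.5,"claw": 0}])

```text
time: 5.5
ee_pos: [0.44, -0.3224, 0.0944]
ee_rot: [[-0.158, 0.988, -0.001], [0.988, 0.158, 0.001], [0.001, -0.001, -1.0]]
force: [0.2, -0.5, -0.4]
width: 0.0222
gripper_force: 67.7
```

Holding the cap at 22 mm. I'll lift further and work out where the free bench is.

Request:
apply_moves(commands=[{"wx": 0,"wy": 0,"wz": 0,"x": 0,"y": 0,"z": -0.8,"claw": 0},{"wx": 0,"wy": 0,"wz": 0,"x": 0,"y": 0,"z": -1,"claw": 0},{"wx": 0,"wy": 0,"wz": 0,"x": 0,"y": 0,"z": -1,"claw": 0},{"wx": 0,"wy": 0,"wz": 0,"x": 0,"y": 0,"z": -1,"claw": 0},{"wx": 0,"wy": 0,"wz": 0,"x": 0,"y": 0,"z": -0.4,"claw": 0}])

```text
time: 5.92
ee_pos: [0.4418, -0.3243, 0.2249]
ee_rot: [[-0.157, 0.988, 0.006], [0.988, 0.157, -0.004], [-0.005, 0.005, -1.0]]
force: [-1.1, -0.4, -0.4]
width: 0.0219
gripper_force: 67.7
```

```bash
python3 - <<'E'
from h import *
np.set_printoptions(precision=3,suppress=True)
a=np.load('/tmp/scene0.npy',allow_pickle=True).item();w=np.load('/tmp/w2.npy',allow_pickle=True).item()
for n,p,z in (('trayL',(220,225),.01),('trayR',(266,226),.01),('trayT',(235,210),.01),('trayB',(257,236),.01),('beaker',(257,248),.0),('reagent',(292,264),0),('markA',(312,262),.006),('markB',(356,271),.006)): print(n,onz(a,*p,z))
for p in ((527,87),(577,103),(526,199),(478,186)): print('tray w',onz(w,*p,.01))
s=sense();print(s['time'],s['ee_pos'],s['joint_pos'],s['width'],s['force'])
E
```

```text
trayL [ 0.713 -0.258  0.01 ]
trayR [ 0.667 -0.126  0.01 ]
trayT [ 0.634 -0.248  0.01 ]
trayB [ 0.716 -0.132  0.01 ]
beaker [ 0.753 -0.115  0.   ]
reagent [0.775 0.003 0.   ]
markA [0.753 0.055 0.006]
markB [0.742 0.18  0.006]
tray w [ 0.65  -0.138  0.01 ]
tray w [ 0.72  -0.144  0.01 ]
tray w [ 0.702 -0.274  0.01 ]
tray w [ 0.63  -0.267  0.01 ]
5.9167 [ 0.442 -0.324  0.225] [ 0.325  0.512  0.384  1.826 -0.249  0.845  0.988] 0.02187599121995048 [-1.072 -0.43  -0.437]
```

Request:
apply_moves(commands=[{"wx": 0,"wy": 0,"wz": 0,"x": 0.5,"y": 0.4,"z": 0,"claw": 0},{"wx": 0,"wy": 0,"wz": 0,"x": 0.8,"y": 0.64,"z": 0,"claw": 0},{"wx": 0,"wy": 0,"wz": 0,"x": 0.8,"y": 0.64,"z": 0,"claw": 0},{"wx": 0,"wy": 0,"wz": 0,"x": 0.8,"y": 0.64,"z": 0,"claw": 0},{"wx": 0,"wy": 0,"wz": 0,"x": 0.8,"y": 0.64,"z": 0,"claw": 0}])

```text
time: 6.33
ee_pos: [0.5111, -0.198, 0.2211]
ee_rot: [[-0.157, 0.988, 0.001], [0.988, 0.157, 0.0], [-0.0, 0.001, -1.0]]
force: [0.4, -0.5, -0.3]
width: 0.0223
gripper_force: 67.7
```

Request:
apply_moves(commands=[{"wx": 0,"wy": 0,"wz": 0,"x": 0.8,"y": 0.64,"z": 0,"claw": 0},{"wx": 0,"wy": 0,"wz": 0,"x": 0.8,"y": 0.64,"z": 0,"claw": 0},{"wx": 0,"wy": 0,"wz": 0,"x": 0.8,"y": 0.64,"z": 0,"claw": 0},{"wx": 0,"wy": 0,"wz": 0,"x": 0.8,"y": 0.64,"z": 0,"claw": 0},{"wx": 0,"wy": 0,"wz": 0,"x": 0.55,"y": 0.45,"z": 0,"claw": 0}])

```text
time: 6.75
ee_pos: [0.5834, -0.0702, 0.2209]
ee_rot: [[-0.161, 0.987, 0.001], [0.987, 0.161, 0.002], [0.001, 0.001, -1.0]]
force: [-0.0, 0.8, -0.6]
width: 0.0222
gripper_force: 67.7
```

Request:
apply_moves(commands=[{"wx": 0,"wy": 0,"wz": 0.6,"x": 0,"y": 0,"z": 0,"claw": 0},{"wx": 0,"wy": 0,"wz": 0.9,"x": 0,"y": 0,"z": 0.4,"claw": 0},{"wx": 0,"wy": 0,"wz": 0.9,"x": 0,"y": 0,"z": 0.4,"claw": 0},{"wx": 0,"wy": 0,"wz": 0.9,"x": 0,"y": 0,"z": 0.4,"claw": 0},{"wx": 0,"wy": 0,"wz": 0.9,"x": 0,"y": 0,"z": 0.4,"claw": 0}])

```text
time: 7.17
ee_pos: [0.5821, -0.0738, 0.1725]
ee_rot: [[0.263, 0.965, 0.001], [0.965, -0.263, 0.0], [0.0, 0.001, -1.0]]
force: [0.3, 0.1, -0.7]
width: 0.0221
gripper_force: 67.7
```

Request:
apply_moves(commands=[{"wx": 0,"wy": 0,"wz": 0.9,"x": 0,"y": 0,"z": 0.4,"claw": 0},{"wx": 0,"wy": 0,"wz": 0.9,"x": 0,"y": 0,"z": 0.4,"claw": 0},{"wx": 0,"wy": 0,"wz": 0.9,"x": 0,"y": 0,"z": 0.4,"claw": 0},{"wx": 0,"wy": 0,"wz": 0.9,"x": 0,"y": 0,"z": 0.4,"claw": 0},{"wx": 0,"wy": 0,"wz": 0.9,"x": 0,"y": 0,"z": 0.4,"claw": 0}])

```text
time: 7.58
ee_pos: [0.5823, -0.0737, 0.1124]
ee_rot: [[0.656, 0.755, 0.001], [0.755, -0.656, 0.0], [0.001, 0.0, -1.0]]
force: [-0.8, 0.6, -0.6]
width: 0.0218
gripper_force: 67.7
```

Request:
apply_moves(commands=[{"wx": 0,"wy": 0,"wz": 0.9,"x": 0,"y": 0,"z": 0.4,"claw": 0},{"wx": 0,"wy": 0,"wz": 0.9,"x": 0,"y": 0,"z": 0.4,"claw": 0},{"wx": 0,"wy": 0,"wz": 0.6,"x": 0,"y": 0,"z": 0,"claw": 0},{"wx": 0,"wy": 0,"wz": 0.3,"x": 0,"y": 0,"z": 0,"claw": 0},{"wx": 0,"wy": 0,"wz": 0,"x": 0,"y": 0,"z": 0,"claw": 0}])

```text
time: 8.0
ee_pos: [0.5824, -0.0739, 0.0887]
ee_rot: [[0.831, 0.556, 0.0], [0.556, -0.831, -0.0], [0.0, 0.0, -1.0]]
force: [0.2, 0.6, 0.1]
width: 0.0223
gripper_force: 67.7
```

```bash
python3 - <<'E'
from h import *
np.set_printoptions(precision=4,suppress=True)
e=cam("side");s=sense();print(s['time'],s['ee_pos'],s['joint_pos'],s['width'],s['gripper_force']);print(np.array(s['ee_rot']))
u,v=proj(e,[.585,-.075,.06]).astype(int);print(u,v)
cv2.imwrite('pics/s2.png',cv2.resize(e['img'][v-75:v+75,u-100:u+100],(800,600),interpolation=cv2.INTER_CUBIC));np.save('/tmp/s2.npy',e,allow_pickle=True)
h=cv2.cvtColor(e['img'],cv2.COLOR_BGR2HSV);m=cv2.inRange(h,(5,120,50),(22,255,255));k,l,st,c=cv2.connectedComponentsWithStats(m)
print([(st[i].tolist()) for i in range(1,k) if st[i,4]>12 and abs(c[i,0]-u)<60 and abs(c[i,1]-v)<60])
E
```

```text
8.05 [ 0.5825 -0.074   0.0889] [-0.2756  0.8087  0.5859  1.8283 -0.662   0.7087 -0.2924] 0.02220016226260548 67.68602065974846
[[ 0.8307  0.5567  0.0009]
 [ 0.5567 -0.8307 -0.0001]
 [ 0.0007  0.0006 -1.    ]]
343 225
[[291, 170, 12, 11, 49], [381, 179, 27, 24, 463], [298, 180, 15, 15, 184], [338, 214, 11, 9, 54], [378, 214, 25, 10, 111], [389, 231, 17, 16, 161], [337, 233, 12, 7, 53]]
```

```bash
python3 - <<'E'
from h import *
e=np.load('/tmp/s2.npy',allow_pickle=True).item()
o=-e['R'].T@e['t'];p=np.array([.5825,-.074,0]);g=(o-p);g[2]=0;g/=np.linalg.norm(g)
for z in (.02,.0265,.033): print(z,proj(e,p+g*.014+[0,0,z]),proj(e,p+[0,0,z]))
for z in (.01,.02,.03,.04): print(z,onz(e,343,239.5,z)-g*.014)
E
```

```text
0.02 [342.0292403  241.75178046] [342.17990911 238.4051283 ]
0.0265 [342.12514898 239.62157066] [342.27514084 236.28934585]
0.033 [342.22167783 237.47719176] [342.37098063 234.15966472]
0.01 [ 0.59410633 -0.05375415  0.01      ]
0.02 [ 0.58842362 -0.06617789  0.02      ]
0.03 [ 0.58274092 -0.07860164  0.03      ]
0.04 [ 0.57705822 -0.09102538  0.04      ]
```

View pics/s2.png

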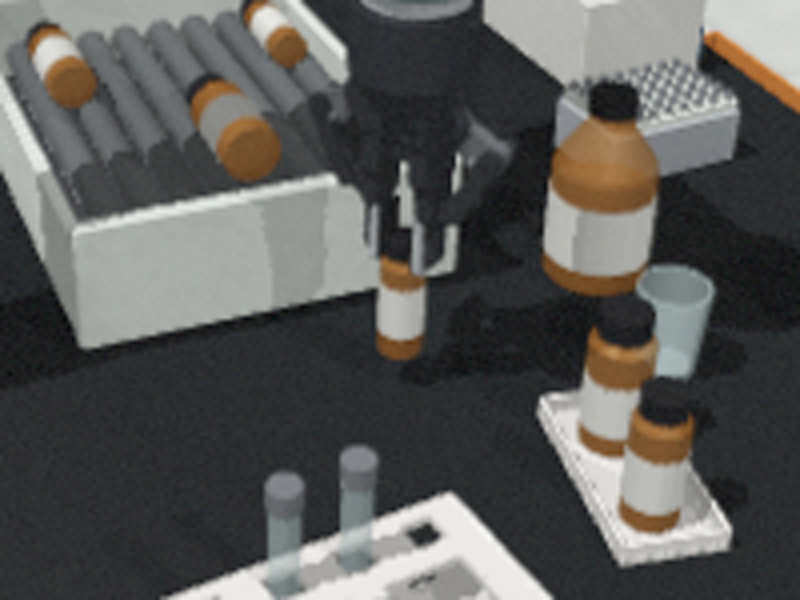

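The vial hangs upright at (400,305) in the crop, its base about 26 mm above clear bench. Lowering.

Request:
apply_moves(commands=[{"wx": 0,"wy": 0,"wz": 0,"x": 0,"y": 0,"z": 0.3,"claw": 0},{"wx": 0,"wy": 0,"wz": 0,"x": 0,"y": 0,"z": 0.3,"claw": 0},{"wx": 0,"wy": 0,"wz": 0,"x": 0,"y": 0,"z": 0.2,"claw": 0},{"wx": 0,"wy": 0,"wz": 0,"x": 0,"y": 0,"z": 0.03,"claw": 0},{"wx": 0,"wy": 0,"wz": 0,"x": 0,"y": 0,"z": 0,"claw": 0}])

```text
time: 8.47
ee_pos: [0.5822, -0.0736, 0.0637]
ee_rot: [[0.831, 0.556, 0.0], [0.556, -0.831, 0.002], [0.001, -0.001, -1.0]]
force: [-0.8, 1.6, 9.3]
width: 0.0222
gripper_force: 69.9
```

Request:
apply_moves(commands=[{"wx": 0,"wy": 0,"wz": 0,"x": 0,"y": 0,"z": 0.02,"claw": 0},{"wx": 0,"wy": 0,"wz": 0,"x": 0,"y": 0,"z": 0.02,"claw": 0},{"wx": 0,"wy": 0,"wz": 0,"x": 0,"y": 0,"z": 0,"claw": 0}])

```text
time: 8.72
ee_pos: [0.5824, -0.0735, 0.0637]
ee_rot: [[0.831, 0.556, 0.001], [0.556, -0.831, 0.002], [0.002, -0.001, -1.0]]
force: [-3.7, 3.4, 17.5]
width: 0.0221
gripper_force: 72.0
```

Request:
apply_moves(commands=[{"wx": 0,"wy": 0,"wz": 0,"x": 0,"y": 0,"z": -0.05,"claw": 0.3},{"wx": 0,"wy": 0,"wz": 0,"x": 0,"y": 0,"z": 0,"claw": 0.5},{"wx": 0,"wy": 0,"wz": 0,"x": 0,"y": 0,"z": 0,"claw": 0.6},{"wx": 0,"wy": 0,"wz": 0,"x": 0,"y": 0,"z": 0,"claw": 0.6},{"wx": 0,"wy": 0,"wz": 0,"x": 0,"y": 0,"z": 0,"claw": 0.6}])

```text
time: 9.13
ee_pos: [0.5818, -0.0741, 0.063]
ee_rot: [[0.832, 0.555, -0.001], [0.555, -0.832, 0.0], [-0.001, -0.001, -1.0]]
force: [0.2, 0.2, -0.4]
width: 0.0511
gripper_force: 0.0
```

Request:
apply_moves(commands=[{"wx": 0,"wy": 0,"wz": 0,"x": 0,"y": 0,"z": -0.3,"claw": 0.6},{"wx": 0,"wy": 0,"wz": 0,"x": 0,"y": 0,"z": -1,"claw": 0.6},{"wx": 0,"wy": 0,"wz": 0,"x": 0,"y": 0,"z": -1,"claw": 0.6},{"wx": 0,"wy": 0,"wz": 0,"x": 0,"y": 0,"z": -1,"claw": 0.6},{"wx": 0,"wy": 0,"wz": 0,"x": 0,"y": 0,"z": -1,"claw": 0.6}])

```text
time: 9.55
ee_pos: [0.5818, -0.0743, 0.1943]
ee_rot: [[0.832, 0.555, -0.0], [0.555, -0.832, -0.0], [-0.001, 0.0, -1.0]]
force: [-0.7, 0.7, -0.1]
width: 0.0512
gripper_force: 0.0
```

Request:
apply_moves(commands=[{"wx": 0,"wy": 1,"wz": 0,"x": 0,"y": 0,"z": 0,"claw": 0.6},{"wx": 0,"wy": 1,"wz": 0,"x": 0,"y": 0,"z": 0,"claw": 0.6},{"wx": 0,"wy": 1,"wz": 0,"x": 0,"y": 0,"z": 0,"claw": 0.6},{"wx": 0,"wy": 1,"wz": 0,"x": 0,"y": 0,"z": 0,"claw": 0.6},{"wx": 0,"wy": 1,"wz": 0,"x": 0,"y": 0,"z": 0,"claw": 0.6}])

```text
time: 9.97
ee_pos: [0.5811, -0.075, 0.1913]
ee_rot: [[0.745, 0.555, 0.37], [0.496, -0.832, 0.248], [0.445, -0.001, -0.896]]
force: [0.3, -0.8, -1.4]
width: 0.0514
gripper_force: 0.0
```

Request:
apply_moves(commands=[{"wx": 0,"wy": 1,"wz": 0,"x": 0,"y": 0,"z": 0,"claw": 0.6},{"wx": 0,"wy": 1,"wz": 0,"x": 0,"y": 0,"z": 0,"claw": 0.6},{"wx": 0,"wy": 1,"wz": 0,"x": 0,"y": 0,"z": 0,"claw": 0.6},{"wx": 0,"wy": 1,"wz": 0,"x": 0,"y": 0,"z": 0,"claw": 0.6},{"wx": 0,"wy": 1,"wz": 0,"x": 0,"y": 0,"z": 0,"claw": 0.6}])

```text
time: 10.38
ee_pos: [0.5859, -0.0835, 0.1894]
ee_rot: [[0.634, 0.581, 0.511], [0.415, -0.813, 0.409], [0.652, -0.047, -0.756]]
force: [-0.4, 0.5, -2.1]
width: 0.051
gripper_force: 0.0
```

```bash
python3 - <<'E'
from h import *
np.set_printoptions(precision=4,suppress=True)
e=cam("side");b=cam("scene");s=sense();print(s['time'],s['ee_pos'],s['joint_pos'],s['width']);print(np.array(s['ee_rot']))
for n,e in (('side',e),('scene',b)):
    u,v=proj(e,[.5824,-.0735,.04])
    h=cv2.cvtColor(e['img'],cv2.COLOR_BGR2HSV);m=cv2.inRange(h,(5,120,50),(22,255,255));k,l,st,c=cv2.connectedComponentsWithStats(m)
    print(n,proj(e,[.5824,-.0735,0]),proj(e,[.5824,-.0735,.082]),[(st[i].tolist()) for i in range(1,k) if st[i,4]>12 and abs(c[i,0]-u)<25 and abs(c[i,1]-v)<25])
E
```

```text
10.4833 [ 0.5848 -0.0953  0.1864] [ 0.9274  0.678  -0.6871  2.1183 -1.0984  0.2337  0.4937] 0.05136732286567331
[[ 0.6457  0.563   0.5159]
 [ 0.4013 -0.825   0.398 ]
 [ 0.6496 -0.0499 -0.7586]]
side [341.7771 244.7242] [342.9948 217.5447] [[337, 222, 12, 9, 77], [337, 242, 11, 6, 51]]
scene [292.9112 215.4271] [292.2903 194.8545] [[288, 199, 10, 7, 49], [289, 214, 9, 5, 31]]
```

The vial stands upright on the bench; its amber shows where projection predicts in both views. But the outward tilt stopped at about 40° with joints 5 and 6 at their limits, so I'll test which lean directions are free over the mixer first. A small row planner will help.

```bash
cat >> h.py <<'E'
from scipy.spatial.transform import Rotation as Ro
def aim(az,tilt):
    # x_t azimuth (deg), then tilt about tool y (deg); tilt 0 = tool down
    a=np.radians(az);x=np.array([np.cos(a),np.sin(a),0]);z=np.array([0,0,-1.]);y=np.cross(z,x)
    return np.c_[x,y,z]@Ro.from_rotvec([0,np.radians(tilt),0]).as_matrix()
def plan(p,R,n,s=None):
    s=s or sense();R0=np.array(s['ee_rot']);p0=np.array(s['ee_pos'])
    w=Ro.from_matrix(R0.T@R).as_rotvec()/n;d=(np.array(p)-p0)/n
    for i in range(n):
        Ri=R0@Ro.from_rotvec(w*i).as_matrix();t=Ri.T@d/.03
        if i%5==0 or i==n-1: print(i,'w',np.round(w/.1,3),'t',np.round(t,3))
E
python3 - <<'E'
from h import *
plan([.6,.06,.24],aim(90,0),15)
E
```

```text
0 w [ 0.2   -0.45  -0.631] t [ 0.238 -0.272  0.065]
5 w [ 0.2   -0.45  -0.631] t [ 0.32  -0.178  0.024]
10 w [ 0.2   -0.45  -0.631] t [ 0.357 -0.07  -0.041]
14 w [ 0.2   -0.45  -0.631] t [ 0.352  0.014 -0.103]
```

Request:
apply_moves(commands=[{"wx": 0.2,"wy": -0.45,"wz": -0.63,"x": 0.25,"y": -0.26,"z": 0,"claw": 0.6},{"wx": 0.2,"wy": -0.45,"wz": -0.63,"x": 0.27,"y": -0.24,"z": 0,"claw": 0.6},{"wx": 0.2,"wy": -0.45,"wz": -0.63,"x": 0.28,"y": -0.22,"z": 0,"claw": 0.6},{"wx": 0.2,"wy": -0.45,"wz": -0.63,"x": 0.3,"y": -0.2,"z": 0,"claw": 0.6},{"wx": 0.2,"wy": -0.45,"wz": -0.63,"x": 0.31,"y": -0.19,"z": 0,"claw": 0.6}])

```text
time: 10.9
ee_pos: [0.589, -0.0371, 0.2135]
ee_rot: [[0.51, 0.804, 0.307], [0.729, -0.593, 0.343], [0.458, 0.049, -0.888]]
force: [0.1, 0.3, -0.6]
width: 0.0514
gripper_force: 0.0
```

Request:
apply_moves(commands=[{"wx": 0.2,"wy": -0.45,"wz": -0.63,"x": 0.32,"y": -0.18,"z": 0,"claw": 0.6},{"wx": 0.2,"wy": -0.45,"wz": -0.63,"x": 0.33,"y": -0.16,"z": 0,"claw": 0.6},{"wx": 0.2,"wy": -0.45,"wz": -0.63,"x": 0.34,"y": -0.14,"z": 0,"claw": 0.6},{"wx": 0.2,"wy": -0.45,"wz": -0.63,"x": 0.35,"y": -0.11,"z": 0,"claw": 0.6},{"wx": 0.2,"wy": -0.45,"wz": -0.63,"x": 0.35,"y": -0.09,"z": 0,"claw": 0.6}])

```text
time: 11.32
ee_pos: [0.5931, 0.0154, 0.2314]
ee_rot: [[0.278, 0.952, 0.129], [0.933, -0.3, 0.199], [0.228, 0.065, -0.971]]
force: [-0.7, -0.0, -0.8]
width: 0.0513
gripper_force: 0.0
```

Request:
apply_moves(commands=[{"wx": 0.2,"wy": -0.45,"wz": -0.63,"x": 0.36,"y": -0.07,"z": -0.04,"claw": 0.6},{"wx": 0.2,"wy": -0.45,"wz": -0.63,"x": 0.36,"y": -0.05,"z": -0.06,"claw": 0.6},{"wx": 0.2,"wy": -0.45,"wz": -0.63,"x": 0.36,"y": -0.03,"z": -0.08,"claw": 0.6},{"wx": 0.2,"wy": -0.45,"wz": -0.63,"x": 0.36,"y": 0,"z": -0.1,"claw": 0.6},{"wx": 0.2,"wy": -0.45,"wz": -0.63,"x": 0.35,"y": 0,"z": -0.1,"claw": 0.6}])

```text
time: 11.73
ee_pos: [0.597, 0.0676, 0.2501]
ee_rot: [[-0.019, 1.0, 0.001], [1.0, 0.019, -0.007], [-0.007, 0.001, -1.0]]
force: [0.8, 0.1, -0.2]
width: 0.0512
gripper_force: 0.0
```

```bash
python3 - <<'E'
from h import *
np.set_printoptions(precision=3,suppress=True)
d=cam("wrist");d=cam("wrist");np.save('/tmp/w3.npy',d,allow_pickle=True);cv2.imwrite('pics/w3.png',d['img']);s=sense();print(s['time'],s['ee_pos'],s['joint_pos']);print(np.array(s['ee_rot']))
E
```

```text
11.8333 [0.597 0.073 0.25 ] [-0.178  0.537  0.014  1.638 -0.007  0.964 -0.138]
[[-0.024  1.     0.003]
 [ 1.     0.024 -0.001]
 [-0.001  0.003 -1.   ]]
```

Request:
apply_moves(commands=[{"wx": 0,"wy": 1,"wz": 0,"x": 0,"y": 0,"z": 0,"claw": 0.6},{"wx": 0,"wy": 1,"wz": 0,"x": 0,"y": 0,"z": 0,"claw": 0.6},{"wx": 0,"wy": 1,"wz": 0,"x": 0,"y": 0,"z": 0,"claw": 0.6},{"wx": 0,"wy": 1,"wz": 0,"x": 0,"y": 0,"z": 0,"claw": 0.6},{"wx": 0,"wy": 1,"wz": 0,"x": 0,"y": 0,"z": 0,"claw": 0.6}])

```text
time: 12.25
ee_pos: [0.5969, 0.0653, 0.2493]
ee_rot: [[-0.012, 1.0, -0.005], [0.877, 0.013, 0.48], [0.48, 0.002, -0.877]]
force: [0.3, 0.3, -0.7]
width: 0.0513
gripper_force: 0.0
```

```bash
python3 - <<'E'
from h import *
np.set_printoptions(precision=3,suppress=True)
s=sense();print(s['time'],s['ee_pos'],s['joint_pos']);print(np.array(s['ee_rot']))
E
```

```text
12.25 [0.597 0.065 0.249] [ 0.281  0.602 -0.252  1.664 -0.435  0.978  0.344]
[[-0.012  1.    -0.005]
 [ 0.877  0.013  0.48 ]
 [ 0.48   0.002 -0.877]]
```

Tilting 29° to point toward +y was easy and left joint room. So I'll regrasp with the fingers pointing +y (hand over the gap between rack and tray), then lay the vial with the hand leaning the other way.

```bash
python3 - <<'E'
from h import *
plan([.582,-.135,.2],aim(90,57),10)
E
```

```text
0 w [-0.007  0.495  0.01 ] t [-0.664 -0.058 -0.176]
5 w [-0.007  0.495  0.01 ] t [-0.601 -0.054 -0.333]
9 w [-0.007  0.495  0.01 ] t [-0.524 -0.051 -0.445]
```

Request:
apply_moves(commands=[{"wx": 0,"wy": 0.5,"wz": 0,"x": -0.66,"y": -0.06,"z": -0.18,"claw": 0.6},{"wx": 0,"wy": 0.5,"wz": 0,"x": -0.65,"y": -0.06,"z": -0.21,"claw": 0.6},{"wx": 0,"wy": 0.5,"wz": 0,"x": -0.64,"y": -0.06,"z": -0.24,"claw": 0.6},{"wx": 0,"wy": 0.5,"wz": 0,"x": -0.63,"y": -0.05,"z": -0.27,"claw": 0.6},{"wx": 0,"wy": 0.5,"wz": 0,"x": -0.61,"y": -0.05,"z": -0.3,"claw": 0.6}])

```text
time: 12.67
ee_pos: [0.5893, -0.0354, 0.2237]
ee_rot: [[-0.008, 1.0, -0.01], [0.733, 0.013, 0.68], [0.68, -0.001, -0.733]]
force: [-0.1, 0.4, -0.9]
width: 0.0511
gripper_force: 0.0
```

Request:
apply_moves(commands=[{"wx": 0,"wy": 0.5,"wz": 0,"x": -0.6,"y": -0.05,"z": -0.33,"claw": 0.6},{"wx": 0,"wy": 0.5,"wz": 0,"x": -0.58,"y": -0.05,"z": -0.36,"claw": 0.6},{"wx": 0,"wy": 0.5,"wz": 0,"x": -0.56,"y": -0.05,"z": -0.39,"claw": 0.6},{"wx": 0,"wy": 0.5,"wz": 0,"x": -0.54,"y": -0.05,"z": -0.42,"claw": 0.6},{"wx": 0,"wy": 0.5,"wz": 0,"x": -0.52,"y": -0.05,"z": -0.44,"claw": 0.6}])

```text
time: 13.08
ee_pos: [0.5831, -0.1347, 0.1987]
ee_rot: [[-0.005, 1.0, -0.013], [0.543, 0.014, 0.84], [0.84, -0.003, -0.543]]
force: [-0.5, 0.2, 0.0]
width: 0.0513
gripper_force: 0.0
```

```bash
python3 - <<'E'
from h import *
np.set_printoptions(precision=3,suppress=True)
get_image("side")
s=sense();print(s['time'],s['ee_pos'],s['joint_pos']);print(np.array(s['ee_rot']))
plan([.582,-.128,.09],aim(90,57),5)
E
```

```text
13.1333 [ 0.582 -0.141  0.193] [ 0.778  0.986 -0.347  1.389 -0.548  1.401  0.765]
[[ 0.004  1.    -0.009]
 [ 0.544  0.006  0.839]
 [ 0.839 -0.009 -0.544]]
0 w [-0.019 -0.    -0.009] t [-0.53   0.008  0.45 ]
4 w [-0.019 -0.    -0.009] t [-0.53   0.003  0.45 ]
```

Request:
apply_moves(commands=[{"wx": 0,"wy": 0,"wz": 0,"x": -0.53,"y": 0.01,"z": 0.45,"claw": 0.6},{"wx": 0,"wy": 0,"wz": 0,"x": -0.53,"y": 0.01,"z": 0.45,"claw": 0.6},{"wx": 0,"wy": 0,"wz": 0,"x": -0.53,"y": 0.01,"z": 0.45,"claw": 0.6},{"wx": 0,"wy": 0,"wz": 0,"x": -0.53,"y": 0,"z": 0.45,"claw": 0.6},{"wx": 0,"wy": 0,"wz": 0,"x": -0.53,"y": 0,"z": 0.45,"claw": 0.6}])

```text
time: 13.55
ee_pos: [0.5839, -0.1195, 0.0945]
ee_rot: [[-0.005, 1.0, -0.014], [0.545, 0.015, 0.838], [0.839, -0.003, -0.545]]
force: [1.1, -0.6, 0.2]
width: 0.0513
gripper_force: 0.0
```

```bash
python3 - <<'E'
from h import *
np.set_printoptions(precision=3,suppress=True)
e=cam("side");d=cam("wrist");b=cam("scene");s=sense();print(s['time'],s['ee_pos']);print(np.array(s['ee_rot']))
for n,e in (('side',e),('scene',b),('wrist',d)):
    h=cv2.cvtColor(e['img'],cv2.COLOR_BGR2HSV);m=cv2.inRange(h,(5,120,50),(22,255,255));k,l,st,c=cv2.connectedComponentsWithStats(m)
    u,v=proj(e,[.5824,-.0735,.04]);print(n,proj(e,[.5824,-.0735,0]),proj(e,[.5824,-.0735,.06]),[(st[i].tolist()) for i in range(1,k) if st[i,4]>12 and abs(c[i,0]-u)<60 and abs(c[i,1]-v)<90])
plan([.5822,-.065,.0466],aim(90,57),5)
E
```

```text
13.7 [ 0.583 -0.119  0.095]
[[-0.004  1.    -0.016]
 [ 0.542  0.016  0.84 ]
 [ 0.84  -0.005 -0.542]]
side [341.777 244.724] [342.658 225.061] [[304, 150, 6, 6, 15], [310, 157, 9, 10, 66], [291, 170, 12, 10, 45], [298, 180, 15, 15, 175], [381, 194, 6, 6, 15], [337, 242, 11, 6, 50], [390, 242, 16, 5, 64]]
scene [292.911 215.427] [292.46  200.511] [[337, 182, 6, 14, 59], [289, 199, 9, 7, 48], [242, 206, 15, 12, 118], [289, 214, 9, 5, 33], [229, 218, 9, 4, 23], [279, 229, 26, 24, 493], [280, 261, 25, 9, 87]]
wrist [321.55  259.516] [321.211 221.572] [[303, 214, 37, 30, 633], [306, 259, 32, 15, 203]]
0 w [-0.032 -0.006  0.009] t [-0.076  0.     0.475]
4 w [-0.032 -0.006  0.009] t [-0.075 -0.005  0.475]
```

Vial centred between the fingers (wrist column 321.5, as predicted). Advancing and closing.

Request:
apply_moves(commands=[{"wx": 0,"wy": 0,"wz": 0,"x": -0.08,"y": 0,"z": 0.55,"claw": 0.6},{"wx": 0,"wy": 0,"wz": 0,"x": -0.08,"y": 0,"z": 0.55,"claw": 0.6},{"wx": 0,"wy": 0,"wz": 0,"x": -0.08,"y": 0,"z": 0.55,"claw": 0.6},{"wx": 0,"wy": 0,"wz": 0,"x": -0.08,"y": 0,"z": 0.48,"claw": 0.6},{"wx": 0,"wy": 0,"wz": 0,"x": -0.06,"y": 0,"z": 0.25,"claw": 0.6}], newtons=40)

```text
time: 14.12
ee_pos: [0.5838, -0.0639, 0.0488]
ee_rot: [[-0.009, 1.0, -0.014], [0.542, 0.017, 0.84], [0.84, -0.0, -0.542]]
force: [0.4, 0.6, -0.1]
width: 0.0515
gripper_force: 0.0
```

Request:
apply_moves(commands=[{"wx": 0,"wy": 0,"wz": 0,"x": 0,"y": 0,"z": 0,"claw": 0.6},{"wx": 0,"wy": 0,"wz": 0,"x": 0,"y": 0,"z": 0,"claw": 0.3},{"wx": 0,"wy": 0,"wz": 0,"x": 0,"y": 0,"z": 0,"claw": 0.1},{"wx": 0,"wy": 0,"wz": 0,"x": 0,"y": 0,"z": 0,"claw": 0},{"wx": 0,"wy": 0,"wz": 0,"x": 0,"y": 0,"z": 0,"claw": 0}])

```text
time: 14.53
ee_pos: [0.5845, -0.066, 0.0487]
ee_rot: [[-0.009, 1.0, -0.012], [0.543, 0.015, 0.84], [0.84, 0.001, -0.543]]
force: [0.4, -1.7, 2.7]
width: 0.0262
gripper_force: 41.0
```

Request:
apply_moves(commands=[{"wx": 0,"wy": 0,"wz": 0,"x": 0,"y": 0,"z": 0,"claw": 0},{"wx": 0,"wy": 0,"wz": 0,"x": 0,"y": 0,"z": 0,"claw": 0}])

```text
time: 14.7
ee_pos: [0.5845, -0.0656, 0.0486]
ee_rot: [[-0.009, 1.0, -0.012], [0.542, 0.015, 0.84], [0.84, 0.001, -0.542]]
force: [0.0, -2.8, 5.2]
width: 0.0264
gripper_force: 41.2
```

```bash
python3 - <<'E'
from h import *
np.set_printoptions(precision=3,suppress=True)
d=cam("wrist");b=cam("scene");s=sense();print(s['time'],s['ee_pos'],s['width'],s['gripper_force'],s['force']);print(np.array(s['ee_rot']))
for n,e in (('scene',b),('wrist',d)):
    h=cv2.cvtColor(e['img'],cv2.COLOR_BGR2HSV);m=cv2.inRange(h,(5,120,50),(22,255,255));k,l,st,c=cv2.connectedComponentsWithStats(m)
    u,v=proj(e,[.5824,-.0735,.04]);print(n,proj(e,[.5824,-.0735,0]),proj(e,[.5824,-.0735,.06]),[(st[i].tolist()) for i in range(1,k) if st[i,4]>12 and abs(c[i,0]-u)<60 and abs(c[i,1]-v)<90])
E
```

```text
14.8 [ 0.584 -0.065  0.049] 0.02637377508690482 41.334840059280396 [ 1.53  -3.791  5.437]
[[-0.009  1.    -0.012]
 [ 0.542  0.015  0.84 ]
 [ 0.84   0.001 -0.542]]
scene [292.911 215.427] [292.46  200.511] [[337, 182, 6, 14, 59], [290, 200, 8, 6, 26], [242, 206, 15, 12, 115], [289, 215, 9, 5, 30], [229, 218, 9, 4, 23], [279, 229, 26, 24, 492], [280, 261, 25, 9, 91]]
wrist [315.75  299.345] [314.523 256.907] [[294, 243, 53, 45, 1166], [297, 300, 41, 20, 257]]
```

Gripped at 26 mm. Lifting straight up, then fixing the mixer's pose from the still wrist picture (w3) and the twins' amber blobs.

Request:
apply_moves(commands=[{"wx": 0,"wy": 0,"wz": 0,"x": 0.1,"y": 0,"z": -0.06,"claw": 0},{"wx": 0,"wy": 0,"wz": 0,"x": 0.4,"y": 0,"z": -0.26,"claw": 0},{"wx": 0,"wy": 0,"wz": 0,"x": 0.7,"y": 0,"z": -0.45,"claw": 0},{"wx": 0,"wy": 0,"wz": 0,"x": 0.7,"y": 0,"z": -0.45,"claw": 0},{"wx": 0,"wy": 0,"wz": 0,"x": 0.7,"y": 0,"z": -0.45,"claw": 0}])

```text
time: 15.22
ee_pos: [0.5833, -0.064, 0.142]
ee_rot: [[-0.008, 1.0, -0.015], [0.541, 0.017, 0.841], [0.841, -0.001, -0.541]]
force: [0.2, -0.4, -0.1]
width: 0.0265
gripper_force: 40.8
```

```bash
python3 - <<'E'
from h import *
np.set_printoptions(precision=4,suppress=True)
for f in ('w3','w1','scene0'):
    d=np.load(f'/tmp/{f}.npy',allow_pickle=True).item()
    h=cv2.cvtColor(d['img'],cv2.COLOR_BGR2HSV);m=cv2.inRange(h,(5,100,50),(22,255,255))
    k,l,st,c=cv2.connectedComponentsWithStats(m)
    for i in range(1,k):
        if st[i,4]>40:
            p=onz(d,*c[i],.1)
            if .41<p[0]<.66 and .02<p[1]<.32: print(f,st[i],p[:2])
s=sense();print(s['time'],s['ee_pos'],s['width'],s['gripper_force'],s['joint_pos'])
E
```

```text
w3 [322  31  30  25 679] [0.61   0.2141]
w3 [136  41  43  25 895] [0.4399 0.2017]
w3 [ 230  134   42   31 1141] [0.526  0.1129]
w3 [235 195  39  19 549] [0.527 0.052]
w1 [332  98  32  40 846] [0.4428 0.2533]
w1 [280 124  25  36 493] [0.4431 0.1927]
w1 [ 235  230   38   44 1097] [0.5326 0.1039]
w1 [403 246  24  15 121] [0.6016 0.2662]
w1 [193 252  14  26 208] [0.5223 0.0425]
w1 [358 264  20  26 329] [0.6124 0.2069]
scene0 [390 177   7  12  60] [0.4376 0.1996]
scene0 [406 181  10  12  85] [0.4386 0.2546]
scene0 [337 182   7  14  64] [0.5206 0.0547]
scene0 [353 185  11  15 124] [0.5213 0.1133]
scene0 [380 214   7  10  53] [0.6111 0.2133]
scene0 [398 218   8  11  68] [0.6102 0.2661]
15.2167 [ 0.5833 -0.064   0.142 ] 0.026514121187525382 40.75638771057129 [ 0.7163  1.0189 -0.3842  1.5267 -0.5852  1.2096  0.817 ]
```

View pics/w3.png

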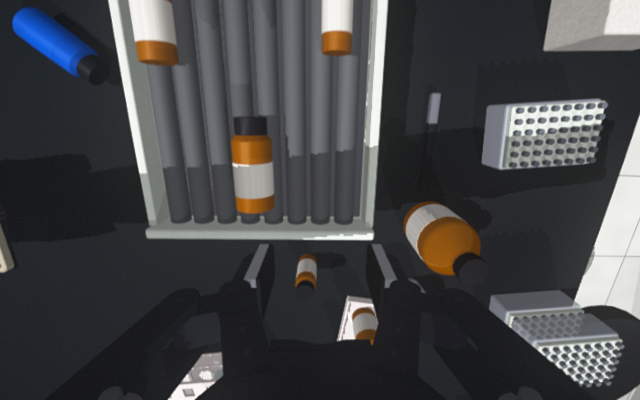

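w3 shows the mixer from above with the large twin at (253,165) in the middle trough and the small one at (337,30) in the back trough. The cheek half of the back trough is empty, between the rollers at columns 320 and 344 near row 220. The vial stood at (306,270).

```bash
python3 - <<'E'
from h import *
np.set_printoptions(precision=4,suppress=True)
d=np.load('/tmp/w3.npy',allow_pickle=True).item()
for p in ((320,210),(344,210),(332,210),(192,210),(336.5,52),(337,220)): print(p,onz(d,*p,.0895))
g=cv2.cvtColor(d['img'],cv2.COLOR_BGR2GRAY)
for r in (100,140,180,205): 
    x=cv2.GaussianBlur(g[r-3:r+4,300:372].mean(0).astype(np.float32)[None],(5,1),0)[0]
    mn=[300+i for i in range(1,71) if x[i]<x[i-1] and x[i]<=x[i+1]]; mx=[300+i for i in range(1,71) if x[i]>x[i-1] and x[i]>=x[i+1]]
    print(r,'min',mn,'max',mx)
    for u in mn: print('   ',onz(d,u,r,.08)[:2],end='')
    print()
E
```

```text
(320, 210) [0.5999 0.0443 0.0895]
(344, 210) [0.6275 0.0451 0.0895]
(332, 210) [0.6137 0.0447 0.0895]
(192, 210) [0.4522 0.0401 0.0895]
(336.5, 52) [0.6112 0.2084 0.0895]
(337, 220) [0.62   0.0326 0.0895]
100 min [304, 331, 357, 362, 370] max [318, 345, 361, 368]
    [0.5795 0.1634]    [0.608  0.1642]    [0.6354 0.165 ]    [0.6407 0.1652]    [0.6492 0.1655]
140 min [304, 330, 356, 360, 367] max [317, 343, 359, 366]
    [0.58   0.1219]    [0.6086 0.1227]    [0.6372 0.1236]    [0.6416 0.1237]    [0.6493 0.1239]
180 min [304, 312, 329, 336, 353, 365] max [308, 320, 332, 346, 363]
    [0.5806 0.0769]    [0.5897 0.0771]    [0.6092 0.0777]    [0.6173 0.0779]    [0.6368 0.0785]    [0.6505 0.0789]
205 min [304, 312, 328, 336, 352, 364] max [308, 320, 332, 344, 361]
    [0.5809 0.0467]    [0.5904 0.047 ]    [0.6092 0.0475]    [0.6187 0.0478]    [0.6375 0.0483]    [0.6517 0.0487]
```

Request:
apply_moves(commands=[{"wx": 0,"wy": 0,"wz": 0,"x": 0.6,"y": 0,"z": -0.38,"claw": 0},{"wx": 0,"wy": 0,"wz": 0,"x": 0.6,"y": 0,"z": -0.38,"claw": 0},{"wx": 0,"wy": 0,"wz": 0,"x": 0.5,"y": 0,"z": -0.32,"claw": 0},{"wx": 0,"wy": 0,"wz": 0,"x": 0,"y": 0,"z": 0,"claw": 0}])

```text
time: 15.55
ee_pos: [0.5852, -0.0639, 0.2053]
ee_rot: [[-0.013, 1.0, -0.011], [0.543, 0.017, 0.84], [0.84, 0.005, -0.543]]
force: [-0.2, -0.0, -0.5]
width: 0.0262
gripper_force: 40.8
```

```bash
sed -i 's/if i%5==0 or i==n-1: //' h.py; python3 - <<'E'
from h import *
s=sense();print(s['time'],s['ee_pos'],s['width'])
plan([.6113,.114,.19],aim(90.9,-25),20)
E
```

```text
15.55 [ 0.58517488 -0.06388526  0.20531917] 0.026190815864845465
0 w [ 0.003 -0.717  0.001] t [0.139 0.048 0.262]
1 w [ 0.003 -0.717  0.001] t [0.157 0.048 0.252]
2 w [ 0.003 -0.717  0.001] t [0.175 0.048 0.24 ]
3 w [ 0.003 -0.717  0.001] t [0.192 0.049 0.227]
4 w [ 0.003 -0.717  0.001] t [0.207 0.049 0.212]
5 w [ 0.003 -0.717  0.001] t [0.222 0.049 0.197]
6 w [ 0.003 -0.717  0.001] t [0.236 0.049 0.18 ]
7 w [ 0.003 -0.717  0.001] t [0.248 0.049 0.163]
8 w [ 0.003 -0.717  0.001] t [0.259 0.049 0.145]
9 w [ 0.003 -0.717  0.001] t [0.269 0.049 0.126]
10 w [ 0.003 -0.717  0.001] t [0.277 0.049 0.106]
11 w [ 0.003 -0.717  0.001] t [0.284 0.049 0.086]
12 w [ 0.003 -0.717  0.001] t [0.289 0.049 0.066]
13 w [ 0.003 -0.717  0.001] t [0.293 0.049 0.045]
14 w [ 0.003 -0.717  0.001] t [0.296 0.048 0.024]
15 w [ 0.003 -0.717  0.001] t [0.297 0.048 0.002]
16 w [ 0.003 -0.717  0.001] t [ 0.296  0.048 -0.019]
17 w [ 0.003 -0.717  0.001] t [ 0.294  0.048 -0.04 ]
18 w [ 0.003 -0.717  0.001] t [ 0.291  0.048 -0.061]
19 w [ 0.003 -0.717  0.001] t [ 0.285  0.048 -0.082]
```

Request:
apply_moves(commands=[{"wx": 0,"wy": -0.72,"wz": 0,"x": 0.14,"y": 0.05,"z": 0.26,"claw": 0},{"wx": 0,"wy": -0.72,"wz": 0,"x": 0.16,"y": 0.05,"z": 0.25,"claw": 0},{"wx": 0,"wy": -0.72,"wz": 0,"x": 0.18,"y": 0.05,"z": 0.24,"claw": 0},{"wx": 0,"wy": -0.72,"wz": 0,"x": 0.19,"y": 0.05,"z": 0.23,"claw": 0},{"wx": 0,"wy": -0.72,"wz": 0,"x": 0.21,"y": 0.05,"z": 0.21,"claw": 0}])

```text
time: 15.97
ee_pos: [0.5902, -0.0195, 0.197]
ee_rot: [[-0.012, 1.0, -0.01], [0.805, 0.016, 0.593], [0.593, -0.001, -0.805]]
force: [0.6, 0.2, -1.0]
width: 0.0262
gripper_force: 40.8
```

Request:
apply_moves(commands=[{"wx": 0,"wy": -0.72,"wz": 0,"x": 0.22,"y": 0.05,"z": 0.2,"claw": 0},{"wx": 0,"wy": -0.72,"wz": 0,"x": 0.24,"y": 0.05,"z": 0.18,"claw": 0},{"wx": 0,"wy": -0.72,"wz": 0,"x": 0.25,"y": 0.05,"z": 0.16,"claw": 0},{"wx": 0,"wy": -0.72,"wz": 0,"x": 0.26,"y": 0.05,"z": 0.14,"claw": 0},{"wx": 0,"wy": -0.72,"wz": 0,"x": 0.27,"y": 0.05,"z": 0.13,"claw": 0}])

```text
time: 16.38
ee_pos: [0.5969, 0.0253, 0.1935]
ee_rot: [[-0.015, 1.0, -0.005], [0.962, 0.016, 0.272], [0.272, -0.001, -0.962]]
force: [-0.2, 0.1, -1.0]
width: 0.0267
gripper_force: 40.8
```

Request:
apply_moves(commands=[{"wx": 0,"wy": -0.72,"wz": 0,"x": 0.28,"y": 0.05,"z": 0.11,"claw": 0},{"wx": 0,"wy": -0.72,"wz": 0,"x": 0.28,"y": 0.05,"z": 0.09,"claw": 0},{"wx": 0,"wy": -0.72,"wz": 0,"x": 0.29,"y": 0.05,"z": 0.07,"claw": 0},{"wx": 0,"wy": -0.72,"wz": 0,"x": 0.29,"y": 0.05,"z": 0.05,"claw": 0},{"wx": 0,"wy": -0.72,"wz": 0,"x": 0.3,"y": 0.05,"z": 0.02,"claw": 0}])

```text
time: 16.8
ee_pos: [0.6036, 0.07, 0.1891]
ee_rot: [[-0.016, 1.0, 0.001], [0.996, 0.016, -0.085], [-0.085, -0.001, -0.996]]
force: [-0.3, 0.5, -1.7]
width: 0.0265
gripper_force: 40.8
```

Request:
apply_moves(commands=[{"wx": 0,"wy": -0.72,"wz": 0,"x": 0.3,"y": 0.05,"z": 0,"claw": 0},{"wx": 0,"wy": -0.72,"wz": 0,"x": 0.3,"y": 0.05,"z": -0.02,"claw": 0},{"wx": 0,"wy": -0.72,"wz": 0,"x": 0.29,"y": 0.05,"z": -0.04,"claw": 0},{"wx": 0,"wy": -0.72,"wz": 0,"x": 0.29,"y": 0.05,"z": -0.06,"claw": 0},{"wx": 0,"wy": -0.6,"wz": 0,"x": 0.28,"y": 0.05,"z": -0.08,"claw": 0}])

```text
time: 17.22
ee_pos: [0.6102, 0.1158, 0.1847]
ee_rot: [[-0.017, 1.0, 0.006], [0.908, 0.018, -0.419], [-0.42, -0.001, -0.908]]
force: [0.4, 0.2, -1.4]
width: 0.0265
gripper_force: 40.8
```

```bash
python3 - <<'E'
from h import *
np.set_printoptions(precision=4,suppress=True)
get_image("side");a=cam("scene");b=cam("side");s=sense();print(s['time'],s['ee_pos'],s['width'],s['joint_pos']);R=np.array(s['ee_rot']);print(R)
P=s['ee_pos']-.0101*R[:,2];v=R@[.841,0,-.541];print('P',P,'axis',v,'base',P-.054*v,'cap',P+.028*v)
for n,e in (('scene',a),('side',b)):
    h=cv2.cvtColor(e['img'],cv2.COLOR_BGR2HSV);m=cv2.inRange(h,(5,120,50),(22,255,255));k,l,st,c=cv2.connectedComponentsWithStats(m)
    u,w=proj(e,P);print(n,proj(e,P-.054*v),proj(e,P+.01*v),[(st[i].tolist()) for i in range(1,k) if st[i,4]>8 and abs(c[i,0]-u)<30 and abs(c[i,1]-w)<30])
plan([.6113,.114,.115],aim(90.9,-25),3)
E
```

```text
17.3667 [0.6097 0.1173 0.1833] 0.026710513691424007 [-0.6317  0.7536  0.3178  1.5625  0.2162  1.0203 -0.4856]
[[-0.0212  0.9998  0.0057]
 [ 0.909   0.0217 -0.4162]
 [-0.4163 -0.0037 -0.9092]]
P [0.6096 0.1215 0.1925] axis [-0.0209  0.9897  0.1418] base [0.6108 0.0681 0.1848] cap [0.609  0.1492 0.1964]
scene [334.7808 183.2114] [357.0486 185.3283] [[336, 180, 6, 16, 69], [353, 190, 10, 10, 58]]
side [333.2113 154.2699] [324.1628 142.1699] [[322, 138, 5, 4, 12], [326, 148, 11, 12, 98], [304, 150, 6, 6, 16], [310, 157, 10, 10, 72]]
0 w [-0.003 -0.023  0.023] t [0.282 0.02  0.705]
1 w [-0.003 -0.023  0.023] t [0.284 0.019 0.705]
2 w [-0.003 -0.023  0.023] t [0.285 0.018 0.704]
```

Request:
apply_moves(commands=[{"wx": 0,"wy": 0,"wz": 0,"x": 0.29,"y": 0.02,"z": 0.7,"claw": 0},{"wx": 0,"wy": 0,"wz": 0,"x": 0.29,"y": 0.02,"z": 0.7,"claw": 0},{"wx": 0,"wy": 0,"wz": 0,"x": 0.29,"y": 0.02,"z": 0.7,"claw": 0},{"wx": 0,"wy": 0,"wz": 0,"x": 0,"y": 0,"z": 0,"claw": 0}])

```text
time: 17.7
ee_pos: [0.6097, 0.1087, 0.1135]
ee_rot: [[-0.015, 1.0, -0.001], [0.908, 0.013, -0.419], [-0.419, -0.008, -0.908]]
force: [-0.3, -0.5, -1.4]
width: 0.0268
gripper_force: 40.8
```

Request:
apply_moves(commands=[{"wx": 0,"wy": 0,"wz": 0,"x": 0.07,"y": 0,"z": 0.15,"claw": 0},{"wx": 0,"wy": 0,"wz": 0,"x": 0.05,"y": 0,"z": 0.1,"claw": 0},{"wx": 0,"wy": 0,"wz": 0,"x": 0.03,"y": 0,"z": 0.06,"claw": 0},{"wx": 0,"wy": 0,"wz": 0,"x": 0,"y": 0,"z": 0,"claw": 0}])

```text
time: 18.03
ee_pos: [0.6132, 0.1115, 0.1077]
ee_rot: [[-0.014, 1.0, 0.007], [0.909, 0.016, -0.416], [-0.416, 0.001, -0.909]]
force: [-0.3, 0.3, -0.3]
width: 0.0269
gripper_force: 40.8
```

```bash
python3 - <<'E'
from h import *
np.set_printoptions(precision=4,suppress=True)
a=cam("scene");s=sense();R=np.array(s['ee_rot']);P=s['ee_pos']-.0101*R[:,2];v=R@[.841,0,-.541];print(s['time'],s['ee_pos'],s['force'],'P',P,v,P-.054*v)
E
```

```text
18.0833 [0.6132 0.1116 0.1078] [ 0.6092  0.8916 -0.3301] P [0.6131 0.1158 0.117 ] [-0.016   0.9897  0.1421] [0.614  0.0624 0.1093]
```

Request:
apply_moves(commands=[{"wx": 0,"wy": 0,"wz": 0,"x": 0.06,"y": 0,"z": 0.12,"claw": 0},{"wx": 0,"wy": 0,"wz": 0,"x": 0.05,"y": 0,"z": 0.1,"claw": 0},{"wx": 0,"wy": 0,"wz": 0,"x": 0.02,"y": 0,"z": 0.04,"claw": 0},{"wx": 0,"wy": 0,"wz": 0,"x": 0,"y": 0,"z": 0,"claw": 0}])

```text
time: 18.42
ee_pos: [0.6132, 0.1123, 0.0985]
ee_rot: [[-0.015, 1.0, 0.008], [0.909, 0.017, -0.416], [-0.417, 0.001, -0.909]]
force: [1.0, 1.8, 3.6]
width: 0.0266
gripper_force: 41.2
```

Request:
apply_moves(commands=[{"wx": 0,"wy": 0,"wz": 0,"x": 0.015,"y": 0,"z": 0.03,"claw": 0},{"wx": 0,"wy": 0,"wz": 0,"x": 0,"y": 0,"z": 0,"claw": 0}])

```text
time: 18.58
ee_pos: [0.6133, 0.1124, 0.0979]
ee_rot: [[-0.015, 1.0, 0.008], [0.909, 0.017, -0.416], [-0.416, 0.001, -0.909]]
force: [-0.6, 2.2, 4.8]
width: 0.0266
gripper_force: 41.5
```

Base end touches the rollers (about 5 N). I'll flatten it a bit more, then release gently.

Request:
apply_moves(commands=[{"wx": 0,"wy": -0.25,"wz": 0,"x": 0.02,"y": 0,"z": 0.04,"claw": 0},{"wx": 0,"wy": -0.25,"wz": 0,"x": 0.02,"y": 0,"z": 0.04,"claw": 0},{"wx": 0,"wy": 0,"wz": 0,"x": 0,"y": 0,"z": 0,"claw": 0}], newtons=20)

```text
time: 18.83
ee_pos: [0.6125, 0.1126, 0.0941]
ee_rot: [[-0.017, 1.0, 0.007], [0.886, 0.018, -0.464], [-0.464, -0.001, -0.886]]
force: [-0.4, 0.5, 5.5]
width: 0.0267
gripper_force: 40.3
```

Request:
apply_moves(commands=[{"wx": 0,"wy": 0,"wz": 0,"x": 0,"y": 0,"z": 0,"claw": 0.31},{"wx": 0,"wy": 0,"wz": 0,"x": 0,"y": 0,"z": 0,"claw": 0.33},{"wx": 0,"wy": 0,"wz": 0,"x": 0,"y": 0,"z": 0,"claw": 0.36},{"wx": 0,"wy": 0,"wz": 0,"x": 0,"y": 0,"z": 0,"claw": 0.45},{"wx": 0,"wy": 0,"wz": 0,"x": 0,"y": 0,"z": 0,"claw": 0.5}])

```text
time: 19.25
ee_pos: [0.6125, 0.1118, 0.0941]
ee_rot: [[-0.015, 1.0, 0.007], [0.887, 0.016, -0.462], [-0.462, -0.001, -0.887]]
force: [0.4, -0.8, -0.4]
width: 0.0427
gripper_force: 0.0
```

```bash
python3 - <<'E'
from h import *
np.set_printoptions(precision=4,suppress=True)
b=cam("side");a=cam("wrist");s=sense();print(s['time'],s['ee_pos'],s['force'],s['width'])
for n,e in (('wrist',a),('side',b)):
    h=cv2.cvtColor(e['img'],cv2.COLOR_BGR2HSV);m=cv2.inRange(h,(5,120,50),(22,255,255));k,l,st,c=cv2.connectedComponentsWithStats(m)
    print(n,proj(e,[.6135,.0625,.0993]),proj(e,[.6125,.12,.0993]),[(st[i].tolist()) for i in range(1,k) if st[i,4]>12 and (n=='wrist' or c[i,1]<220)])
E
```

```text
19.35 [0.6126 0.1119 0.0944] [ 0.2007 -0.4647  0.204 ] 0.04248260977398537
wrist [318.9349 302.0818] [318.5904 253.221 ] [[265, 53, 99, 68, 5093], [421, 225, 70, 36, 866], [110, 232, 96, 85, 3027], [291, 241, 54, 44, 1278], [457, 284, 71, 59, 2102], [299, 305, 40, 18, 279], [338, 332, 10, 5, 35], [454, 332, 14, 17, 89], [175, 341, 6, 5, 21], [24, 389, 25, 11, 176]]
side [334.126  183.9887] [326.1556 174.8429] [[250, 156, 8, 7, 18], [419, 158, 41, 32, 231], [255, 164, 12, 13, 117], [322, 169, 5, 6, 15], [291, 170, 12, 11, 47], [328, 177, 11, 11, 87], [381, 179, 27, 24, 457], [298, 180, 15, 15, 175], [379, 214, 24, 10, 109]]
```

Request:
apply_moves(commands=[{"wx": 0,"wy": 0,"wz": 0,"x": -0.1,"y": 0,"z": -0.2,"claw": 0.5},{"wx": 0,"wy": 0,"wz": 0,"x": -0.25,"y": 0,"z": -0.5,"claw": 0.5},{"wx": 0,"wy": 0,"wz": 0,"x": -0.45,"y": 0,"z": -0.88,"claw": 0.5},{"wx": 0,"wy": 0,"wz": 0,"x": -0.45,"y": 0,"z": -0.88,"claw": 0.5},{"wx": 0,"wy": 0,"wz": 0,"x": -0.45,"y": 0,"z": -0.88,"claw": 0.5}])

```text
time: 19.77
ee_pos: [0.6126, 0.1127, 0.2086]
ee_rot: [[-0.014, 1.0, 0.007], [0.887, 0.016, -0.462], [-0.462, -0.001, -0.887]]
force: [0.9, 0.0, 0.2]
width: 0.0428
gripper_force: 0.0
```

Request:
apply_moves(commands=[{"wx": 0,"wy": 0.8,"wz": 0,"x": -0.2,"y": 0,"z": -0.5,"claw": 0.5},{"wx": 0,"wy": 0.8,"wz": 0,"x": -0.1,"y": 0,"z": -0.5,"claw": 0.5},{"wx": 0,"wy": 0.8,"wz": 0,"x": 0,"y": 0,"z": 0,"claw": 0.5},{"wx": 0,"wy": 0.8,"wz": 0,"x": 0,"y": 0,"z": 0,"claw": 0.5},{"wx": 0,"wy": 0,"wz": 0,"x": 0,"y": 0,"z": 0,"claw": 0.5}])

```text
time: 20.18
ee_pos: [0.6138, 0.1118, 0.2408]
ee_rot: [[-0.008, 1.0, 0.005], [0.987, 0.008, -0.159], [-0.159, 0.003, -0.987]]
force: [0.2, -1.9, -0.4]
width: 0.0427
gripper_force: 0.0
```

```bash
python3 - <<'E'
from h import *
np.set_printoptions(precision=4,suppress=True)
get_image("wrist");a=cam("wrist");b=cam("side");c0=cam("scene");s=sense();print(s['time'],s['ee_pos'],s['force'],s['width'],np.abs(s['joint_velocities']).max())
for n,e in (('wrist',a),('side',b),('scene',c0)):
    h=cv2.cvtColor(e['img'],cv2.COLOR_BGR2HSV);m=cv2.inRange(h,(5,110,50),(22,255,255));k,l,st,c=cv2.connectedComponentsWithStats(m)
    for i in range(1,k):
        p=onz(e,*c[i],.1)
        if st[i,4]>10 and .4<p[0]<.67 and 0<p[1]<.33: print(n,st[i],p[:2])
cv2.imwrite('pics/f.png',a['img'])
E
```

```text
20.3833 [0.6123 0.1192 0.2375] [ 0.0074 -0.0094 -0.2957] 0.04286009970767433 0.015298939680717206
wrist [ 78   0  54  19 860] [0.4384 0.2508]
wrist [300  50  32  22 651] [0.6095 0.2134]
wrist [ 99  66  49  22 886] [0.439  0.1997]
wrist [304 153  28  22 544] [0.6116 0.1198]
wrist [ 211  157   44   34 1193] [0.5251 0.1079]
wrist [306 204  25  16 299] [0.6126 0.0649]
wrist [221 214  39  21 462] [0.5261 0.0458]
side [304 150   6   6  15] [0.6087 0.2878]
side [250 156   8   7  19] [0.4406 0.292 ]
side [310 157   9  10  68] [0.6101 0.2144]
side [255 164  12  13 118] [0.4443 0.2087]
side [321 169   7   8  26] [0.6112 0.1406]
side [291 170  12  12  56] [0.5309 0.1551]
side [328 177  11  11  90] [0.6135 0.0717]
side [297 180  16  15 185] [0.5337 0.0724]
scene [390 177   6  12  56] [0.4389 0.1993]
scene [406 181  10  12  82] [0.4395 0.2546]
scene [337 182   7  14  63] [0.521  0.0549]
scene [353 185  12  15 123] [0.5203 0.1129]
scene [332 203   6  10  47] [0.6131 0.0697]
scene [349 207   8  10  66] [0.6121 0.1235]
scene [380 214   7  10  52] [0.6115 0.2133]
scene [398 218   8  10  66] [0.6102 0.266 ]
```

The vial's amber runs from (0.6126, 0.065) to (0.6116, 0.120). That is in line with the small twin at (0.6095, 0.213) and parallel to the rollers, and the twins have not moved. The hand is clear, so I'm handing in.

```bash
python3 -c "
from cell import *
print(sign_off())"
```

```text
the job is handed in; nothing more can be done
None
```

The small amber vial from the rack now lies in the back trough (trough2), in line with the small vial already there, and the job was handed in at about 20 s of the 56 s allowed; no verdict came back.

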